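# Stir the tasting olives, fit the lid pair and take off the outer cover

### The job

Get the tasting crock ready: stir the olives with the wooden stirrer, its foot near the crock's floor, in about two wide turns, clockwise seen from above, then stand the stirrer upright on the worktop beside the crock. Carry the nested pair of lids together to the crock by the inner lid's post, lower them gently until the inner lid sits fully in the mouth, and let go. Then lift the outer cover alone by its collar until it is well clear of the post, leaving the inner lid seated, and finish still holding the cover level in the air above the crock; keep the olives in the crock and leave the jars and the cracker box alone.

Things in the scene. Friction and masses are not known exactly. Their poses are not given: they have to be found in the camera images.
- crock: White round stoneware crock, open at the top, 134 mm across outside, 124 mm inside at the mouth, 75 mm tall, wall 5 mm; it stands firmly and does not move. Origin at the centre of its underside, z up; its inner floor is 8 mm and its rim 75 mm above the origin. Its x points away from the robot and y to the robot's left. Seven olives lie in one layer on its floor.
- stirrer: Turned wooden stirrer that stands upright by itself on its foot, 165 mm tall, at the left or right of the crock. Foot 34 mm across up to 22 mm height, tapering into a round handle 18 to 20 mm across from 32 mm up to 155 mm, then a rounded end; about 120 g, heavier at the foot. Origin at the centre of its underside, z up along the handle.
- inner_lid: Round steel inner lid, 220 g. Tapered plug below (106 mm across at the bottom, 116 mm at 6-12 mm height) drops into the crock's mouth with 4 mm play each side; flange 132 mm across at 12-17 mm height rests on the rim; central post. Origin: centre of the plug's underside, z up; seated it is 63 mm above the crock's origin. Starts on the worktop across the crock from the stirrer, the cover nested on it.
- post_top (a point): Centre of the top of the inner lid's upright round post, 20 mm across, 83 mm above the inner lid's origin. The post stands out through the cover's collar and 26 mm above it. Lifted by the post, the inner lid brings the cover with it.
- outer_cover: Round wooden outer cover, 143 mm across, 160 g, loose on the inner lid's flange with 2.5 mm play: skirt 4 mm deep (137 mm inside), plate at 4-10 mm height, central hollow collar, its grip, 42 mm across outside with a 32 mm bore, at 10-44 mm height, round the post. Origin: centre of the skirt's underside, z up; nested it is 13 mm above the inner lid's origin.
- collar_top (a point): Centre of the open top end of the cover's collar, 44 mm above the cover's origin.
- olive0_mid (a point): Olive, a dull green rod with round ends, 22 mm thick and 28 mm long, 12 g, free to roll on the crock's floor. This point is its centre, and the x axis runs along it.
- olive1_mid (a point): Centre of an olive like olive0 (number 1 of the seven).
- olive2_mid (a point): Centre of an olive like olive0 (number 2 of the seven).
- olive3_mid (a point): Centre of an olive like olive0 (number 3 of the seven).
- olive4_mid (a point): Centre of an olive like olive0 (number 4 of the seven).
- olive5_mid (a point): Centre of an olive like olive0 (number 5 of the seven).
- olive6_mid (a point): Centre of an olive like olive0 (number 6 of the seven).
- olive_jar: Olive jar with a green cap, 63 mm across, 109 mm tall, standing behind the work: a bystander. Origin at the centre of its underside.
- cracker_box: Small cracker box 57x63x70 mm, a bystander behind the work. Origin at the centre of its underside.
- mustard_jar: Round mustard jar with a red cap, 62 mm across, 86 mm tall, a bystander behind the work. Origin at the centre of its underside.
Things that resemble listed ones, but are neither listed nor needed, are in the scene too. Leave any turquoise look-alike of the stirrer alone.

How it is judged:
By the outcome, as a careful person would: the job done as asked, in the order asked, and still so for the second after the job is handed in, while the arm keeps its last pose, push and grip.
It also fails if it takes over 72 s, if anything falls off the work surface, if the arm or the gripper's body presses on something with over 40 N, if the wrist force passes 120 N, or if a joint passes its speed limit or range.

### The arm

A 6-joint arm with a two-finger parallel gripper is mounted at the origin on a cart in front of the work surface, level with it; the furniture and walls round the work are solid. World frame = base frame: x ahead of the robot, y to its left, z up, the work surface at z = 0. Lengths are in mm, angles in rad, forces in N, time in s.
With the tool pointing down it reaches from about 350 to 975 mm from the base axis. Payload 7.1 kg.
Tool frame: the origin (TCP) lies between the finger pads; the fingertips stand 8 mm ahead of it and the grasp point (between the pads) lies 11 mm behind it; x points along the fingers, y is the direction in which the jaws open and shut, and the axes are right-handed (so a half turn about x gives the same grasp; the last joint's range is limited). The gripper opens to 88 mm and grips with 3 to 60 N. Pads are 20 mm wide; open, the fingers measure 115 mm over their backs; the gripper's body (75 mm by 178 mm) begins 61 mm behind the grasp point.
Start: joints at [1.159, 0.423, 1.63, -0, 1.089, -0.019], TCP at [239.203, 577.396, 230.675] pointing down, gripper open.
Joint ranges: [-3, 3], [-0.9, 2.11], [0.09, 2.58], [-1.31, 4.45], [0.11, 2.69], [-2.54, 2.54]. Speed limits (rad/s): [2.39, 2.39, 3.01, 3.14, 3.14, 3.14].

### API

Orientations are given as a rotation vector (axis times angle).
In Python, from workcell import ctrl gives the robot as it stands.
- The arm moves only by the tool apply_moves, never from a script. Its argument "increments" is a list of rows, each an object with "gripper": the opening in per cent of the stroke, from 0 (shut) to 100 (fully open); "delta_pos": the shift along the tool's x, y, z in cm, a list of three; "dr": the turn, a rotation vector about the tool's x, y, z in rad, a list of three. In form: [{"gripper": gripper, "delta_pos": [dx, dy, dz], "dr": [ax, ay, az]}, ...]. A call has exactly 5 rows; each row shifts and turns the commanded pose from where the row before left it, along the tool's axes as they then stand; what a row does not reach is not made up. A row lasts 1/12 s, in which the tool goes at most 41.7 mm and 7.16 degrees, less where a joint would pass 70% of its speed; a pose out of reach is approached as far as the arm can. A call with a gripper value outside its range is refused whole. The fingers move at their own pace and stop on an object; the grip force is fixed at half the most. Time passes only in rows, so rows that do not move let the fingers close, or fill a call up. It gives the time, the measured TCP pose, the force and the opening at its end, in the units of the state.
- ctrl.get_obs(): the state, without advancing time (a new reading comes with each control period).
- ctrl.get_image(name): name is "scene" or "top" or "wrist"; returns a dict with "img" (400x640x3 uint8, red, green, blue), "range_z" (400x640 float32, mm along the optical axis (not along the pixel's ray), 0 where there is no reading), "mtx" (3x3 intrinsics, pixels), "rvec" (rotation vector, rad) and "tvec" (3), from world to camera coordinates, as OpenCV has them. Camera axes: x right, y down, z forward; pixel columns grow to the right and rows downward; lengths in mm; the calibration is good to about 2 mm. The wrist camera is an equidistant fisheye: a pixel r from the principal point sees the ray r / f radians off the axis. A picture is of the moment at which its call begins.
- ctrl.close_job(): hands the job in, once; it reports no verdict.
The state is a dict: "t": time; "qpos": joint angles; "qvel": joint speeds; "joint_torque": joint torques, N m; "ee_pos": TCP position; "orientation": TCP orientation; "ft_force": force on the tool from outside, world axes, zero at the start; "moment": the same for the moment, N m; "width": finger opening in mm.
Only numpy, scipy, OpenCV 4.12 (cv2) and the standard library are available. Lean on these libraries where they do the work, as an engineer would, in place of code of your own. Each camera call takes 0.05 s, during which the arm holds its last target. There are 200 camera calls.

## Working session

There is one attempt and no reset: what is moved stays moved. The work goes in short steps, Python scripts to look and compute and a tool call to move; the robot and the scene stay as the last step left them, time stands still between calls to the robot, and variables do not carry over. Pictures are saved under pics/ and viewed, about 8 in all and at most 12, crops included, and the job is handed in when it is done.

Besides the shell and the picture viewer there is one more tool, called after "Emit:" as name([rows], argument=value, ...), one row to a line, values as JSON. apply_moves: Moves the arm, as the interface text tells. Its arguments: {"type":"object","properties":{"increments":{"type":"array","items":{"type":"object","properties":{"gripper":{"type":"number"},"delta_pos":{"type":"array","items":{"type":"number"}},"dr":{"type":"array","items":{"type":"number"}}}}}},"required":["increments"]}

```bash
ls; mkdir -p pics
cat > h.py <<'E'
import numpy as np, cv2
from workcell import ctrl
def ray(im,u,v):
    R=cv2.Rodrigues(np.array(im['rvec'],float))[0]; t=np.array(im['tvec'],float).ravel()
    d=np.linalg.inv(im['mtx'])@np.array([u,v,1.]); return -R.T@t, R.T@d
def onplane(im,u,v,z):
    c,d=ray(im,u,v); return c+d*(z-c[2])/d[2]
def cloud(im):
    R=cv2.Rodrigues(np.array(im['rvec'],float))[0]; t=np.array(im['tvec'],float).ravel()
    h,w=im['range_z'].shape; u,v=np.meshgrid(np.arange(w),np.arange(h)); Z=im['range_z']
    K=im['mtx']; P=np.stack([(u-K[0,2])/K[0,0]*Z,(v-K[1,2])/K[1,1]*Z,Z],-1)
    P=(P-t)@R; P[Z<=0]=np.nan; return P
def save(im,n): cv2.imwrite('pics/'+n+'.png',cv2.cvtColor(im['img'],cv2.COLOR_RGB2BGR))
E
python3 - <<'E'
from h import *
import pickle
d={}
for n in('scene','top'):
    d[n]=ctrl.get_image(n); save(d[n],n+'0')
    print(n,d[n]['mtx'].tolist(),d[n]['rvec'],d[n]['tvec'],ray(d[n],320,200))
pickle.dump(d,open('d0.pkl','wb'))
a=np.vstack([cv2.imread('pics/scene0.png'),cv2.imread('pics/top0.png')])
print(ctrl.get_obs())
E
```

```text
pics
scene [[373.38555427511807, 0.0, 314.2277006181896], [0.0, 373.38555427511807, 194.23923182547026], [0.0, 0.0, 1.0]] [ 2.13941376 -1.00375308  0.46176286] [-404.5568146   371.48172025  864.76405326] (array([ -49.990299  , -543.72737664,  866.80058977]), array([ 0.57789672,  0.43691505, -0.68965038]))
top [[497.51936800432213, 0.0, 329.1294641362048], [0.0, 497.51936800432213, 199.69034586265101], [0.0, 0.0, 1.0]] [ 2.17422348 -2.21536848  0.05202825] [ -14.9070735   586.3240587  1306.60492536] (array([ 519.95714264,  -28.63480535, 1334.18108642]), array([ 0.0496632 ,  0.02043202, -0.99872579]))
{'t': 0.1, 'qpos': array([ 1.15899848e+00,  4.23769743e-01,  1.63060633e+00, -3.86216597e-05,
        1.08863092e+00, -1.90078353e-02]), 'qvel': array([-0.00169506, -0.00042861, -0.00168423, -0.00081782, -0.00034063,
       -0.00125317]), 'joint_torque': array([ 1.15536503e-03, -5.45619249e+01, -2.74323481e+01,  6.45902054e-02,
        1.87641842e-02, -1.40732413e-05]), 'ee_pos': array([239.01933821, 576.94766051, 229.97896038]), 'orientation': array([ 0.30703813,  1.54901524, -0.30923152]), 'ft_force': array([ 0.4883326 , -0.63261969, -0.63163204]), 'moment': array([-0.00631004,  0.00595757, -0.01942611]), 'width': 87.89991940245494}
```

View pics/scene0.png

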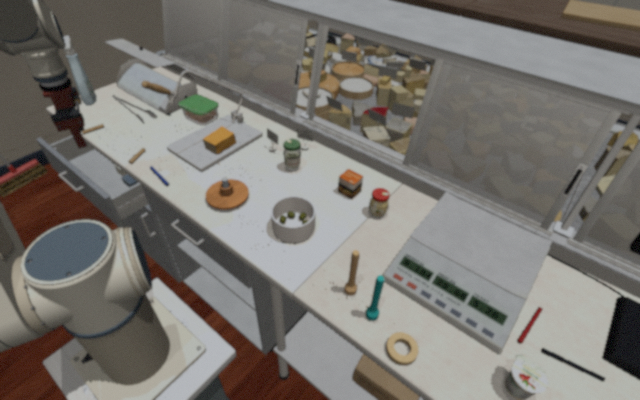

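View pics/top0.png

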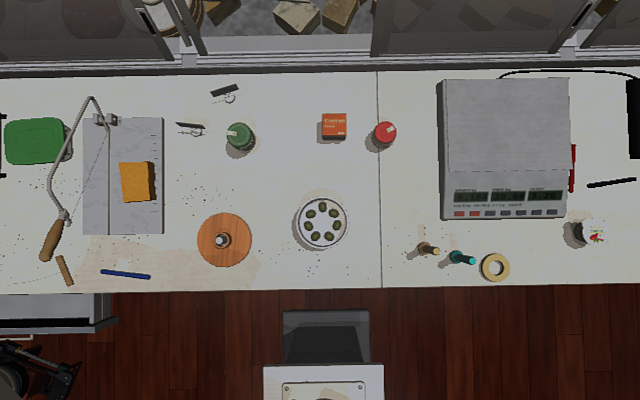

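Scene: the wooden stirrer is at scene (352,272) / top (429,248), right of the crock at top (322,223). The nested lids are at top (223,240), with the post at (222,240). Things that could be mistaken for the stirrer are the turquoise look-alike at top (462,257), a wooden ring at (495,267), and a wooden saw handle and peg at (50,240) and (64,270). I choose the wood-coloured upright one at (429,248).

Run:
```python
from h import *
import pickle
d=pickle.load(open('d0.pkl','rb'))
im=d['top'];s=d['scene']
P=cloud(im);Q=cloud(s)
def reg(P,x0,x1,y0,y1,z0,z1):
    m=(P[...,0]>x0)&(P[...,0]<x1)&(P[...,1]>y0)&(P[...,1]<y1)&(P[...,2]>z0)&(P[...,2]<z1);return m
def circ(p):
    (c,r)=cv2.minEnclosingCircle(p[:,:2].astype(np.float32)); return np.round(c,1),round(r,1),len(p)
for (u,v,z) in [(322,223,75),(222,240,83),(429,248,160),(223,240,23),(462,257,160)]:
    print(u,v,onplane(im,u,v,z).round(1))
for n,C in(('top',P),('scene',Q)):
    for nm,(u,v,z,R,z0,z1) in dict(crock=(322,223,75,80,70,82),plate=(223,240,23,85,16,32),collar=(223,240,23,40,50,63),post=(223,240,83,40,74,95),stir=(429,248,160,40,110,175),stirlow=(429,248,100,40,40,100),turq=(462,257,160,40,100,200)).items():
        c=onplane(im,u,v,z); m=reg(C,c[0]-R,c[0]+R,c[1]-R,c[1]+R,z0,z1); p=C[m]
        if len(p)>5:print(n,nm,circ(p),'z',np.percentile(p[:,2],[2,50,98]).round(1),'med',np.median(p,0).round(1))
    print('table z',np.nanmedian(C[reg(C,350,700,-200,200,-30,30)][:,2]))
# ring contours colour
def crop(i,u,v,k=60,f=5):
    return cv2.resize(cv2.cvtColor(i['img'],cv2.COLOR_RGB2BGR)[v-k:v+k,u-k:u+k],None,fx=f*40/k/ (40/ k) *0.5,fy=f*.5,interpolation=cv2.INTER_CUBIC)
a=np.hstack([crop(im,440,250,40,9.3),crop(s,360,285,40,9.3)])
cv2.imwrite('pics/crop1.png',a);print(a.shape)
for nm,(u,v) in dict(jar=(240,135),box=(333,127),must=(385,132)).items(): print(nm,onplane(im,u,v,80).round())
```

```text
322 223 [524.3  -6.9  75. ]
222 240 [486.3 244.6  83. ]
429 248 [ 460.6 -258.8  160. ]
223 240 [484.7 255.1  23. ]
462 257 [ 438.1 -335.6  160. ]
top crock (array([527.1,  -7.3]), 66.7, 317) z [70.2 74.9 79.4] med [528.1  -8.3  74.9]
top plate (array([486.9, 252.7]), 72.2, 2099) z [17.9 23.5 29. ] med [485.9 249.9  23.5]
top collar (array([486.5, 252.3]), 21.6, 106) z [50.7 56.9 62. ] med [488.2 249.1  56.9]
top post (array([486.7, 252.7]), 10.0, 52) z [75.9 82.4 87. ] med [486.5 251.7  82.4]
top stir (array([ 453.7, -274.2]), 9.9, 83) z [112.1 161.2 171.3] med [ 455.6 -269.9  161.2]
top stirlow (array([ 454.6, -273.7]), 9.1, 35) z [42.5 62.5 95.4] med [ 456.3 -267.5   62.5]
top turq (array([ 430.3, -357.8]), 9.8, 105) z [104.  156.9 168.3] med [ 431.4 -353.2  156.9]
table z 0.7778900863754392
scene crock (array([525. ,  -8.7]), 68.5, 210) z [70.3 72.9 76.3] med [526.6  -8.9  72.9]
scene plate (array([485.4, 250.9]), 74.0, 852) z [17.  21.1 25.5] med [473.1 237.1  21.1]
scene collar (array([486.6, 250.4]), 21.9, 61) z [50.6 54.4 62.2] med [480.6 243.5  54.4]
scene post (array([484.6, 249.8]), 11.0, 28) z [74.7 79.9 82.6] med [483.7 248.2  79.9]
scene stir (array([ 451.4, -276.4]), 10.1, 142) z [111.6 145.3 165. ] med [ 446.9 -279.4  145.3]
scene stirlow (array([ 451.5, -276.8]), 9.4, 102) z [42.  68.4 99.5] med [ 446.3 -280.4   68.4]
scene turq (array([ 427.9, -360.2]), 9.9, 175) z [102.3 142.  165.9] med [ 422.4 -362.5  142. ]
table z -1.3927378390148217
(372, 744, 3)
jar [752. 197.  80.]
box [768. -39.  80.]
must [ 752. -171.   80.]
```

View pics/crop1.png

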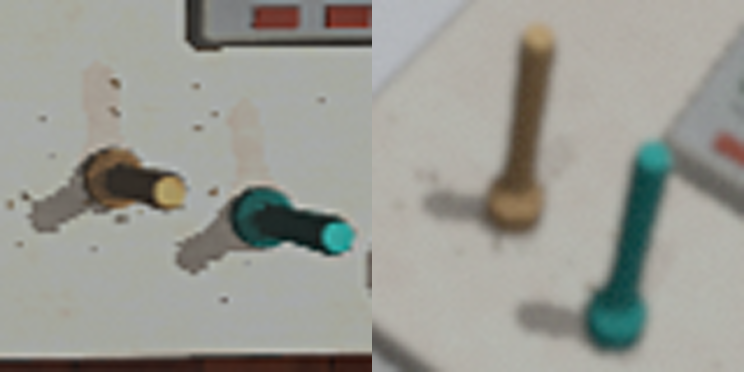

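Crop 1 shows the wooden stirrer (brown, 165 tall) on the left and the turquoise look-alike about 85 mm away on the right. So the choice is confirmed: stirrer at about (452.7, -275). Next I need the tool axes and the olive layout.

```bash
cat >> h.py <<'E'
from scipy.spatial.transform import Rotation as Ro
RT=np.array([[0,0,1],[0,1,0],[-1,0,0.]])  # target: tool x down, y=world y, z=world x
def go(p=None,yaw=0):
    """remaining shift (tool axes, cm) and turn to TCP p with jaws along world y (+yaw)"""
    o=ctrl.get_obs(); R=Ro.from_rotvec(o['orientation'])
    T=Ro.from_euler('z',yaw)*Ro.from_matrix(RT)
    print('t',round(o['t'],2),'pos',o['ee_pos'].round(1),'F',o['ft_force'].round(1),'w',round(o['width'],1),'q',o['qpos'].round(2))
    print('dr tool',(R.inv()*T).as_rotvec().round(4))
    if p is not None:
        d=np.array(p)-o['ee_pos'];print('world d',d.round(1),'tool cm',(R.inv().apply(d)/10).round(2),'aligned tool cm',(T.inv().apply(d)/10).round(2))
E
python3 - <<'E'
from h import *
import pickle
d=pickle.load(open('d0.pkl','rb'));im=d['top']
go([452.7,-275.2,200])
print('seam',onplane(im,379,223,0).round(), 'front edge',onplane(im,322,289,0).round())
hsv=cv2.cvtColor(im['img'],cv2.COLOR_RGB2HSV)
sub=hsv[195:250,294:350]; m=((sub[...,1]>80)).astype(np.uint8)
n,l,st,c=cv2.connectedComponentsWithStats(m)
for i in range(1,n):
    if st[i,4]>15: 
        u,v=c[i]+[294,195]; print(st[i,4],(u.round(1),v.round(1)),onplane(im,u,v,19).round(1))
P=cloud(im); p=P[195:250,294:350].reshape(-1,3); p=p[(np.hypot(p[:,0]-526,p[:,1]+8)<55)]
print(np.nanpercentile(p[:,2],[5,50,95]))
c=cv2.resize(cv2.cvtColor(im['img'],cv2.COLOR_RGB2BGR)[193:253,290:355],None,fx=7,fy=7,interpolation=cv2.INTER_CUBIC);cv2.imwrite('pics/ol.png',c)
E
```

```text
t 0.1 pos [239.  576.9 230. ] F [ 0.5 -0.6 -0.6] w 87.9 q [ 1.16  0.42  1.63 -0.    1.09 -0.02]
dr tool [-3.928e-01 -3.000e-04  1.400e-03]
world d [ 213.7 -852.1  -30. ] tool cm [  3.1  -70.54  52.36] aligned tool cm [  3.   -85.21  21.37]
seam [ 522. -158.    0.] front edge [349.  -2.   0.]
47 (np.float64(322.3), np.float64(206.8)) [567.2  -7.4  19. ]
47 (np.float64(333.1), np.float64(213.0)) [550.2 -35.8  19. ]
51 (np.float64(310.2), np.float64(213.9)) [549.   24.8  19. ]
54 (np.float64(308.1), np.float64(225.7)) [518.1  30.9  19. ]
53 (np.float64(336.5), np.float64(224.9)) [518.6 -44.   19. ]
51 (np.float64(315.2), np.float64(235.9)) [490.7  12.7  19. ]
50 (np.float64(328.9), np.float64(236.1)) [489.5 -23.6  19. ]
[ 4.6328654  10.70159825 31.2374017 ]
```

View pics/ol.png

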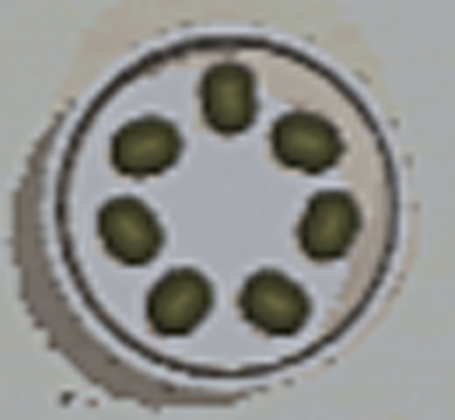

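The crop shows seven olives in a ring about 40 mm from the crock's centre, with the middle clear, so the foot can go down at the centre. I take the crock centre as about (526,-7.5). Next I swing the arm over to the stirrer.

Emit:
apply_moves([
  {"gripper": 50,"delta_pos": [0,-1.5,1],"dr": [-0.0982,0,0]},
  {"gripper": 50,"delta_pos": [0,-3,2],"dr": [-0.0982,0,0]},
  {"gripper": 50,"delta_pos": [0,-3,2],"dr": [-0.0982,0,0]},
  {"gripper": 50,"delta_pos": [0,-3,2],"dr": [-0.0982,0,0]},
  {"gripper": 50,"delta_pos": [0,-3.2,2],"dr": [0,0,0]},
])

```text
t: 0.52
ee_pos: [303.5, 426.4, 230.3]
orientation: [-0.006, 1.571, 0.005]
ft_force: [-0.2, 0.3, -0.1]
width: 57.8
```

Emit:
apply_moves([
  {"gripper": 50,"delta_pos": [0,-3.5,1.5],"dr": [0,0,0]},
  {"gripper": 50,"delta_pos": [0,-3.5,1.5],"dr": [0,0,0]},
  {"gripper": 50,"delta_pos": [0,-3.5,1.5],"dr": [0,0,0]},
  {"gripper": 50,"delta_pos": [0,-3.5,1.5],"dr": [0,0,0]},
  {"gripper": 50,"delta_pos": [0,-3.5,1],"dr": [0,0,0]},
])

```text
t: 0.93
ee_pos: [374.5, 251.3, 230.6]
orientation: [-0.0, 1.57, 0.0]
ft_force: [0.2, 0.3, -0.2]
width: 44.2
```

Emit:
apply_moves([
  {"gripper": 50,"delta_pos": [0,-3.5,0],"dr": [0,0,0]},
  {"gripper": 50,"delta_pos": [0,-3.5,0],"dr": [0,0,0]},
  {"gripper": 50,"delta_pos": [0,-3.5,0],"dr": [0,0,0]},
  {"gripper": 50,"delta_pos": [0,-3.5,0],"dr": [0,0,0]},
  {"gripper": 50,"delta_pos": [0,-3.5,0],"dr": [0,0,0]},
])

```text
t: 1.35
ee_pos: [373.3, 76.5, 230.6]
orientation: [-0.0, 1.571, 0.0]
ft_force: [1.1, 0.1, 0.3]
width: 44.2
```

```bash
python3 -c "
from h import *
go([452.7,-275.2,200])"
```

```text
t 1.35 pos [373.3  76.5 230.6] F [1.1 0.1 0.3] w 44.2 q [ 0.17  0.05  2.13 -0.    0.96 -1.4 ]
dr tool [ 0.0003 -0.0001  0.    ]
world d [  79.4 -351.7  -30.6] tool cm [  3.06 -35.17   7.93] aligned tool cm [  3.06 -35.17   7.94]
```

Emit:
apply_moves([
  {"gripper": 50,"delta_pos": [0,-3.8,0.9],"dr": [0,0,0]},
  {"gripper": 50,"delta_pos": [0,-3.8,0.9],"dr": [0,0,0]},
  {"gripper": 50,"delta_pos": [0,-3.8,0.9],"dr": [0,0,0]},
  {"gripper": 50,"delta_pos": [0,-3.8,0.9],"dr": [0,0,0]},
  {"gripper": 50,"delta_pos": [0,-3.8,0.9],"dr": [0,0,0]},
])

```text
t: 1.77
ee_pos: [418.6, -114.0, 230.7]
orientation: [0.0, 1.571, -0.0]
ft_force: [0.2, 0.7, 0.8]
width: 43.9
```

Emit:
apply_moves([
  {"gripper": 50,"delta_pos": [0,-3.8,0.9],"dr": [0,0,0]},
  {"gripper": 50,"delta_pos": [0,-3.8,0.9],"dr": [0,0,0]},
  {"gripper": 50,"delta_pos": [0,-3.8,0.9],"dr": [0,0,0]},
  {"gripper": 50,"delta_pos": [0,-3.2,0.55],"dr": [0,0,0]},
  {"gripper": 50,"delta_pos": [0,-1.57,0.2],"dr": [0,0,0]},
])

```text
t: 2.18
ee_pos: [453.9, -277.2, 230.5]
orientation: [0.001, 1.57, -0.002]
ft_force: [0.1, -0.2, 0.4]
width: 43.9
```

```bash
python3 -c "
from h import *
go([452.7,-275.2,109])
w=ctrl.get_image('wrist'); save(w,'w1'); print(w['mtx'],w['tvec'],w['rvec'])"
```

```text
t 2.18 pos [ 453.9 -277.2  230.5] F [ 0.1 -0.2  0.4] w 43.9 q [-0.57  0.29  1.84 -0.    1.02 -2.14]
dr tool [-0.0022  0.0006  0.0009]
world d [  -1.2    2.  -121.5] tool cm [12.15  0.21 -0.12] aligned tool cm [12.15  0.2  -0.12]
[[309.70691629   0.         316.91284558]
 [  0.         309.70691629 199.05965243]
 [  0.           0.           1.        ]] [ 277.52190758 -470.01583471  276.14524908] [-2.08908366 -2.0865377  -0.26028861]
```

View pics/w1.png

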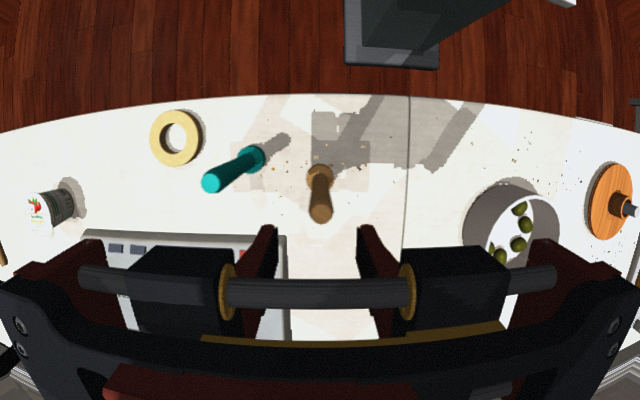

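The wrist view shows the wooden stirrer at (320,190) midway between the fingers, with the turquoise one at (232,170) outside them. I'll go down and grip.

Emit:
apply_moves([
  {"gripper": 50,"delta_pos": [2.4,0,0],"dr": [0,0,0]},
  {"gripper": 50,"delta_pos": [3.4,0,0],"dr": [0,0,0]},
  {"gripper": 50,"delta_pos": [3.4,0,0],"dr": [0,0,0]},
  {"gripper": 50,"delta_pos": [2.2,0,0],"dr": [0,0,0]},
  {"gripper": 50,"delta_pos": [0.75,0,0],"dr": [0,0,0]},
])

```text
t: 2.65
ee_pos: [450.9, -271.2, 105.8]
orientation: [0.003, 1.576, 0.003]
ft_force: [-0.3, -0.2, 0.8]
width: 44.0
```

Emit:
apply_moves([
  {"gripper": 30,"delta_pos": [0,0,0],"dr": [0,0,0]},
  {"gripper": 30,"delta_pos": [0,0,0],"dr": [0,0,0]},
  {"gripper": 0,"delta_pos": [0,0,0],"dr": [0,0,0]},
  {"gripper": 0,"delta_pos": [0,0,0],"dr": [0,0,0]},
  {"gripper": 0,"delta_pos": [0,0,0],"dr": [0,0,0]},
])

```text
t: 3.07
ee_pos: [454.3, -274.0, 110.8]
orientation: [-0.001, 1.568, -0.001]
ft_force: [-0.0, 1.6, 5.9]
width: 19.2
```

Emit:
apply_moves([
  {"gripper": 0,"delta_pos": [0,0,0],"dr": [0,0,0]},
  {"gripper": 0,"delta_pos": [0,0,0],"dr": [0,0,0]},
  {"gripper": 0,"delta_pos": [-0.5,0,0],"dr": [0,0,0]},
  {"gripper": 0,"delta_pos": [-0.5,0,0],"dr": [0,0,0]},
  {"gripper": 0,"delta_pos": [-1,0,0],"dr": [0,0,0]},
])

```text
t: 3.48
ee_pos: [452.8, -273.4, 129.3]
orientation: [0.001, 1.572, 0.0]
ft_force: [0.1, -1.0, -1.4]
width: 19.6
```

```bash
python3 -c "
from h import *
go([526,-7.5,240])
for n in('top','scene'):
    im=ctrl.get_image(n);C=cloud(im); h=cv2.cvtColor(im['img'],cv2.COLOR_RGB2HSV)
    m=(abs(C[...,0]-452)<45)&(abs(C[...,1]+276)<45)&(C[...,2]>12)&(C[...,2]<95)&(h[...,0]>8)&(h[...,0]<28)
    p=C[m]
    for a in range(10,95,20):
        q=p[(p[:,2]>a)&(p[:,2]<a+20)]
        if len(q)>5: print(n,a,q.mean(0).round(1),cv2.minEnclosingCircle(q[:,:2].astype(np.float32)),len(q))
"
```

```text
t 3.48 pos [ 452.8 -273.4  129.3] F [ 0.1 -1.  -1.4] w 19.6 q [-0.57  0.43  1.91 -0.    0.8  -2.14]
dr tool [-0.     -0.0012 -0.0006]
world d [ 73.2 265.9 110.7] tool cm [-11.06  26.6    7.31] aligned tool cm [-11.07  26.59   7.32]
top 30 [ 449.5 -261.6   42.1] ((448.63330078125, -263.0725402832031), 9.435882568359375) 26
scene 10 [ 439.1 -280.    26.4] ((444.51629638671875, -279.2356262207031), 13.838473320007324) 14
scene 30 [ 444.8 -281.3   41.6] ((451.1339111328125, -276.84619140625), 17.465065002441406) 100
scene 50 [ 446.2 -279.7   59.2] ((449.792724609375, -277.87249755859375), 10.018218040466309) 40
scene 70 [ 446.7 -279.5   80.2] ((451.1978759765625, -277.37493896484375), 9.080948829650879) 39
scene 90 [ 447.4 -279.7   92.6] ((449.13018798828125, -278.4006042480469), 7.571838855743408) 7
```

Emit:
apply_moves([
  {"gripper": 0,"delta_pos": [-1.5,0,0],"dr": [0,0,0]},
  {"gripper": 0,"delta_pos": [-2,0.7,0.2],"dr": [0,0,0]},
  {"gripper": 0,"delta_pos": [-2,1.5,0.4],"dr": [0,0,0]},
  {"gripper": 0,"delta_pos": [-2,2,0.6],"dr": [0,0,0]},
  {"gripper": 0,"delta_pos": [-1,2.5,0.7],"dr": [0,0,0]},
])

```text
t: 4.0
ee_pos: [473.3, -207.2, 216.6]
orientation: [-0.0, 1.568, -0.003]
ft_force: [0.8, 0.7, -2.0]
width: 19.0
```

Emit:
apply_moves([
  {"gripper": 0,"delta_pos": [0,2.8,0.8],"dr": [0,0,0]},
  {"gripper": 0,"delta_pos": [0,3,0.8],"dr": [0,0,0]},
  {"gripper": 0,"delta_pos": [0,3,0.8],"dr": [0,0,0]},
  {"gripper": 0,"delta_pos": [0,3,0.8],"dr": [0,0,0]},
  {"gripper": 0,"delta_pos": [0,3,0.8],"dr": [0,0,0]},
])

```text
t: 4.42
ee_pos: [512.4, -57.3, 214.4]
orientation: [0.0, 1.57, -0.0]
ft_force: [-0.0, -0.8, -1.5]
width: 19.2
```

Emit:
apply_moves([
  {"gripper": 0,"delta_pos": [0,2.5,0.7],"dr": [0,0,0]},
  {"gripper": 0,"delta_pos": [0,1.7,0.5],"dr": [0,0,0]},
  {"gripper": 0,"delta_pos": [0,0.8,0.2],"dr": [0,0,0]},
  {"gripper": 0,"delta_pos": [0,0.27,0.03],"dr": [0,0,0]},
  {"gripper": 0,"delta_pos": [0,0,0],"dr": [0,0,0]},
])

```text
t: 4.83
ee_pos: [526.5, -5.9, 214.1]
orientation: [-0.001, 1.571, 0.001]
ft_force: [-0.3, -1.2, -1.0]
width: 19.2
```

```bash
python3 -c "
from h import *
go([526,-7.5,121])
im=ctrl.get_image('scene');save(im,'s2');C=cloud(im); h=cv2.cvtColor(im['img'],cv2.COLOR_RGB2HSV)
c=np.array([526,-7.5]);
m=(abs(C[...,0]-526)<45)&(abs(C[...,1]+7.5)<45)&(C[...,2]>100)&(C[...,2]<205)&(h[...,0]>8)&(h[...,0]<28)&(h[...,1]>60)
p=C[m]; print(p[:,2].min())
for a in range(100,205,15):
    q=p[(p[:,2]>a)&(p[:,2]<a+15)]
    if len(q)>5: print(a,q.mean(0).round(1),cv2.minEnclosingCircle(q[:,:2].astype(np.float32)),len(q))
cv2.imwrite('pics/s2c.png',cv2.resize(cv2.imread('pics/s2.png')[100:260,220:380],None,fx=3,fy=3))
"
```

```text
t 4.83 pos [526.5  -5.9 214.1] F [-0.3 -1.2 -1. ] w 19.2 q [-0.03  0.3   1.86 -0.    0.98 -1.61]
dr tool [ 0.0009 -0.0002  0.0002]
world d [ -0.5  -1.6 -93.1] tool cm [ 9.31 -0.16 -0.04] aligned tool cm [ 9.31 -0.16 -0.05]
107.5920864337373
100 [513.7 -16.2 111.6] ((518.42236328125, -12.933255195617676), 14.87833309173584) 17
115 [516.4 -16.6 123.6] ((519.6664428710938, -12.889985084533691), 15.097212791442871) 52
130 [519.4 -14.1 136.1] ((521.186767578125, -11.346632957458496), 11.72273063659668) 34
145 [518.9 -14.  152.3] ((519.1129760742188, -13.593769073486328), 3.6488237380981445) 11
160 [519.  -14.1 167.6] ((519.0770874023438, -13.85035514831543), 3.080852508544922) 13
175 [519.2 -13.  183.2] ((518.9449462890625, -12.896080017089844), 4.435302257537842) 14
190 [518.6 -13.1 196.5] ((518.9778442382812, -12.857327461242676), 4.694766044616699) 12
```

View pics/s2c.png

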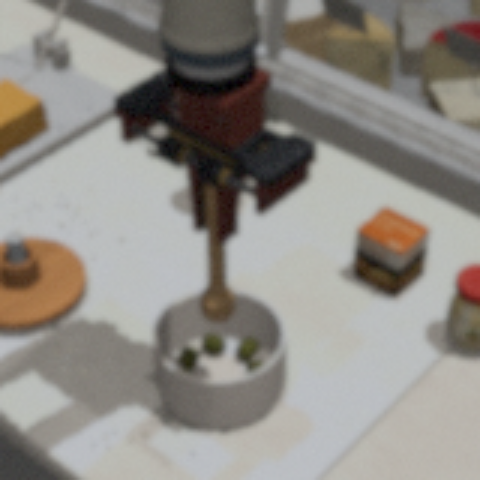

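The stirrer hangs upright, its foot at crop (217,303) over the open crock. I'll lower it and compute the stirring steps.

Emit:
apply_moves([
  {"gripper": 0,"delta_pos": [1.5,0,0],"dr": [0,0,0]},
  {"gripper": 0,"delta_pos": [2.5,0,0],"dr": [0,0,0]},
  {"gripper": 0,"delta_pos": [2.5,0,0],"dr": [0,0,0]},
  {"gripper": 0,"delta_pos": [1.5,0,0],"dr": [0,0,0]},
  {"gripper": 0,"delta_pos": [0.8,0,0],"dr": [0,0,0]},
])

```text
t: 5.3
ee_pos: [525.1, -7.2, 124.2]
orientation: [0.001, 1.574, -0.001]
ft_force: [-0.3, -0.8, -1.1]
width: 19.1
```

Emit:
apply_moves([
  {"gripper": 0,"delta_pos": [0.5,0,0],"dr": [0,0,0]},
  {"gripper": 0,"delta_pos": [0,0,0],"dr": [0,0,0]},
  {"gripper": 0,"delta_pos": [0,0,0],"dr": [0,0,0]},
  {"gripper": 0,"delta_pos": [0,0,0],"dr": [0,0,0]},
  {"gripper": 0,"delta_pos": [0,0,0],"dr": [0,0,0]},
])

```text
t: 5.72
ee_pos: [527.3, -6.1, 122.2]
orientation: [0.0, 1.569, -0.0]
ft_force: [0.1, -0.4, -0.9]
width: 19.0
```

```bash
python3 -c "
from h import *
go([526,-7.5,121])
# clockwise: angle from +x decreasing; x=r cos, y=r sin ; tool z=+x, y=+y
k=np.arange(0,71); r=np.minimum(3.5,k*0.35); a=np.radians(180-12*k)
X=np.stack([r*np.sin(a),r*np.cos(a)],1).round(2); d=np.diff(X,axis=0).round(2)
for i in range(0,70,5): print(i, d[i:i+5].tolist())
print(X[-1])
"
```

```text
t 5.72 pos [527.3  -6.1 122.2] F [ 0.1 -0.4 -0.9] w 19.0 q [-0.03  0.44  1.92  0.    0.78 -1.6 ]
dr tool [-0.0001  0.0019  0.0001]
world d [-1.3 -1.4 -1.2] tool cm [ 0.12 -0.14 -0.13] aligned tool cm [ 0.12 -0.14 -0.13]
0 [[0.07, -0.34], [0.21, -0.3], [0.34, -0.21], [0.42, -0.09], [0.48, 0.07]]
5 [[0.48, 0.22], [0.44, 0.39], [0.34, 0.55], [0.22, 0.68], [0.03, 0.78]]
10 [[-0.43, 0.59], [-0.54, 0.49], [-0.64, 0.37], [-0.69, 0.22], [-0.73, 0.08]]
15 [[-0.73, -0.08], [-0.69, -0.22], [-0.64, -0.37], [-0.54, -0.49], [-0.43, -0.59]]
20 [[-0.3, -0.67], [-0.15, -0.71], [0.0, -0.74], [0.15, -0.71], [0.3, -0.67]]
25 [[0.43, -0.59], [0.54, -0.49], [0.64, -0.37], [0.69, -0.22], [0.73, -0.08]]
30 [[0.73, 0.08], [0.69, 0.22], [0.64, 0.37], [0.54, 0.49], [0.43, 0.59]]
35 [[0.3, 0.67], [0.15, 0.71], [0.0, 0.74], [-0.15, 0.71], [-0.3, 0.67]]
40 [[-0.43, 0.59], [-0.54, 0.49], [-0.64, 0.37], [-0.69, 0.22], [-0.73, 0.08]]
45 [[-0.73, -0.08], [-0.69, -0.22], [-0.64, -0.37], [-0.54, -0.49], [-0.43, -0.59]]
50 [[-0.3, -0.67], [-0.15, -0.71], [0.0, -0.74], [0.15, -0.71], [0.3, -0.67]]
55 [[0.43, -0.59], [0.54, -0.49], [0.64, -0.37], [0.69, -0.22], [0.73, -0.08]]
60 [[0.73, 0.08], [0.69, 0.22], [0.64, 0.37], [0.54, 0.49], [0.43, 0.59]]
65 [[0.3, 0.67], [0.15, 0.71], [0.0, 0.74], [-0.15, 0.71], [-0.3, 0.67]]
[3.03 1.75]
```

Emit:
apply_moves([
  {"gripper": 0,"delta_pos": [0,0.07,-0.34],"dr": [0,0,0]},
  {"gripper": 0,"delta_pos": [0,0.21,-0.3],"dr": [0,0,0]},
  {"gripper": 0,"delta_pos": [0,0.34,-0.21],"dr": [0,0,0]},
  {"gripper": 0,"delta_pos": [0,0.42,-0.09],"dr": [0,0,0]},
  {"gripper": 0,"delta_pos": [0,0.48,0.07],"dr": [0,0,0]},
])

```text
t: 6.13
ee_pos: [517.5, 9.7, 121.2]
orientation: [0.0, 1.571, -0.0]
ft_force: [-0.1, 0.4, -0.3]
width: 19.0
```

Emit:
apply_moves([
  {"gripper": 0,"delta_pos": [0,0.48,0.22],"dr": [0,0,0]},
  {"gripper": 0,"delta_pos": [0,0.44,0.39],"dr": [0,0,0]},
  {"gripper": 0,"delta_pos": [0,0.34,0.55],"dr": [0,0,0]},
  {"gripper": 0,"delta_pos": [0,0.22,0.68],"dr": [0,0,0]},
  {"gripper": 0,"delta_pos": [0,0.03,0.78],"dr": [0,0,0]},
])

```text
t: 6.55
ee_pos: [544.2, 25.0, 121.0]
orientation: [-0.0, 1.572, 0.0]
ft_force: [-1.9, -1.4, -0.5]
width: 19.0
```

Emit:
apply_moves([
  {"gripper": 0,"delta_pos": [0,-0.43,0.59],"dr": [0,0,0]},
  {"gripper": 0,"delta_pos": [0,-0.54,0.49],"dr": [0,0,0]},
  {"gripper": 0,"delta_pos": [0,-0.64,0.37],"dr": [0,0,0]},
  {"gripper": 0,"delta_pos": [0,-0.69,0.22],"dr": [0,0,0]},
  {"gripper": 0,"delta_pos": [0,-0.73,0.08],"dr": [0,0,0]},
])

```text
t: 6.97
ee_pos: [562.2, -6.8, 121.1]
orientation: [0.0, 1.57, -0.0]
ft_force: [-0.2, -0.6, -1.1]
width: 19.1
```

```bash
python3 -c "
from h import *
go([526,-7.5,121])
im=ctrl.get_image('wrist');save(im,'w3')"
```

```text
t 6.97 pos [562.2  -6.8 121.1] F [-0.2 -0.6 -1.1] w 19.1 q [-0.03  0.48  1.84  0.    0.82 -1.6 ]
dr tool [-0.0004  0.0006 -0.0001]
world d [-36.2  -0.7  -0.1] tool cm [ 0.01 -0.07 -3.62] aligned tool cm [ 0.01 -0.07 -3.62]
```

View pics/w3.png

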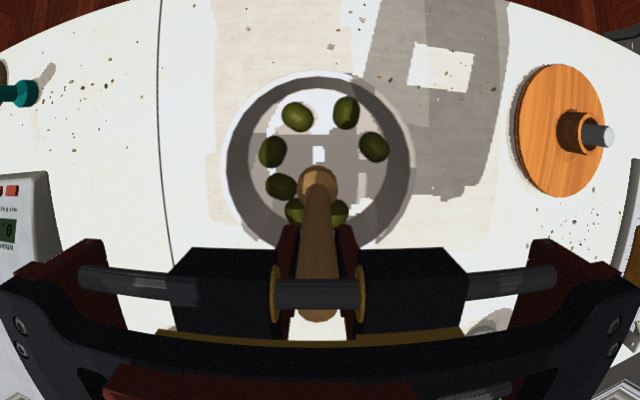

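```bash
python3 -c "
from h import *
im=ctrl.get_image('wrist')
K=im['mtx'];D=np.zeros(4)
p=np.array([[561,-7.5,12],[561,-7.5,34],[561,-7.5,66],[561,-7.5,177],[545,-7.5,25],[526,-7.5,8],[586,-7.5,75],[464,-7.5,75],[580,-7.5,19],[475,-7.5,19.]])
print(cv2.fisheye.projectPoints(p[:,None],np.array(im['rvec'],float),np.array(im['tvec'],float),K,D)[0][:,0].round())
"
```

```text
[[318. 197.]
 [318. 204.]
 [318. 216.]
 [320. 305.]
 [318. 182.]
 [318. 157.]
 [318. 253.]
 [319.  73.]
 [318. 221.]
 [318.  97.]]
```

The wrist view shows all seven olives in the crock and the foot tilted slightly (about 10 mm) towards the robot by drag. Forces are low. I'll carry on with the x amplitude raised to 38 mm to keep the turns wide.

Emit:
apply_moves([
  {"gripper": 0,"delta_pos": [0,-0.73,0.26],"dr": [0,0,0]},
  {"gripper": 0,"delta_pos": [0,-0.69,-0.24],"dr": [0,0,0]},
  {"gripper": 0,"delta_pos": [0,-0.64,-0.41],"dr": [0,0,0]},
  {"gripper": 0,"delta_pos": [0,-0.54,-0.54],"dr": [0,0,0]},
  {"gripper": 0,"delta_pos": [0,-0.43,-0.65],"dr": [0,0,0]},
])

```text
t: 7.48
ee_pos: [546.8, -34.9, 121.8]
orientation: [0.006, 1.568, 0.001]
ft_force: [2.7, 14.9, 7.5]
width: 20.5
```

Emit:
apply_moves([
  {"gripper": 0,"delta_pos": [0,-0.3,-0.74],"dr": [0,0,0]},
  {"gripper": 0,"delta_pos": [0,-0.15,-0.78],"dr": [0,0,0]},
  {"gripper": 0,"delta_pos": [0,0,-0.81],"dr": [0,0,0]},
  {"gripper": 0,"delta_pos": [0,0.15,-0.78],"dr": [0,0,0]},
  {"gripper": 0,"delta_pos": [0,0.3,-0.74],"dr": [0,0,0]},
])

```text
t: 7.9
ee_pos: [508.2, -34.8, 121.9]
orientation: [0.004, 1.568, 0.001]
ft_force: [1.7, 10.3, -1.5]
width: 21.2
```

Emit:
apply_moves([
  {"gripper": 0,"delta_pos": [0,0.43,-0.65],"dr": [0,0,0]},
  {"gripper": 0,"delta_pos": [0,0.54,-0.54],"dr": [0,0,0]},
  {"gripper": 0,"delta_pos": [0,0.64,-0.41],"dr": [0,0,0]},
  {"gripper": 0,"delta_pos": [0,0.69,-0.24],"dr": [0,0,0]},
  {"gripper": 0,"delta_pos": [0,0.73,-0.09],"dr": [0,0,0]},
])

```text
t: 8.32
ee_pos: [488.8, -5.9, 121.7]
orientation: [-0.0, 1.568, -0.0]
ft_force: [3.2, -1.1, -1.0]
width: 19.1
```

```bash
python3 -c "
from h import *
go([526,-7.5,121])
im=ctrl.get_image('wrist');save(im,'w4')"
```

```text
t 8.32 pos [488.8  -5.9 121.7] F [ 3.2 -1.1 -1. ] w 19.1 q [-0.04  0.39  2.   -0.    0.74 -1.61]
dr tool [-0.0001  0.0024  0.0005]
world d [37.2 -1.6 -0.7] tool cm [ 0.07 -0.16  3.72] aligned tool cm [ 0.07 -0.16  3.72]
```

View pics/w4.png

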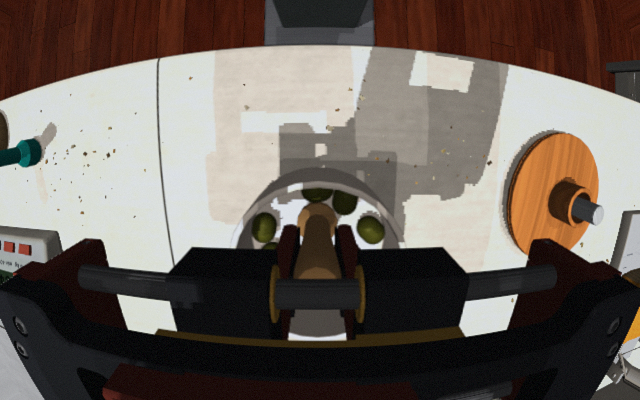

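The foot is now at the robot side of the crock, pushing olives, with force back to about 3 N after a brief 15 N. On to the second turn.

Emit:
apply_moves([
  {"gripper": 0,"delta_pos": [0,0.7,0.09],"dr": [0,0,0]},
  {"gripper": 0,"delta_pos": [0,0.66,0.24],"dr": [0,0,0]},
  {"gripper": 0,"delta_pos": [0,0.6,0.41],"dr": [0,0,0]},
  {"gripper": 0,"delta_pos": [0,0.52,0.54],"dr": [0,0,0]},
  {"gripper": 0,"delta_pos": [0,0.4,0.65],"dr": [0,0,0]},
])

```text
t: 8.78
ee_pos: [506.5, 21.8, 120.7]
orientation: [-0.005, 1.574, -0.001]
ft_force: [0.2, -14.3, -1.0]
width: 20.3
```

Emit:
apply_moves([
  {"gripper": 0,"delta_pos": [0,0.28,0.74],"dr": [0,0,0]},
  {"gripper": 0,"delta_pos": [0,0.14,0.78],"dr": [0,0,0]},
  {"gripper": 0,"delta_pos": [0,0,0.81],"dr": [0,0,0]},
  {"gripper": 0,"delta_pos": [0,-0.14,0.78],"dr": [0,0,0]},
  {"gripper": 0,"delta_pos": [0,-0.28,0.74],"dr": [0,0,0]},
])

```text
t: 9.2
ee_pos: [545.6, 23.0, 120.7]
orientation: [-0.0, 1.573, -0.0]
ft_force: [-1.9, 0.2, 0.5]
width: 18.8
```

Emit:
apply_moves([
  {"gripper": 0,"delta_pos": [0,-0.4,0.65],"dr": [0,0,0]},
  {"gripper": 0,"delta_pos": [0,-0.52,0.54],"dr": [0,0,0]},
  {"gripper": 0,"delta_pos": [0,-0.6,0.41],"dr": [0,0,0]},
  {"gripper": 0,"delta_pos": [0,-0.66,0.24],"dr": [0,0,0]},
  {"gripper": 0,"delta_pos": [0,-0.7,0.09],"dr": [0,0,0]},
])

```text
t: 9.62
ee_pos: [565.1, -6.5, 121.0]
orientation: [-0.0, 1.571, 0.0]
ft_force: [-2.0, -0.3, -0.8]
width: 18.9
```

Emit:
apply_moves([
  {"gripper": 0,"delta_pos": [0,-0.7,-0.09],"dr": [0,0,0]},
  {"gripper": 0,"delta_pos": [0,-0.66,-0.24],"dr": [0,0,0]},
  {"gripper": 0,"delta_pos": [0,-0.6,-0.41],"dr": [0,0,0]},
  {"gripper": 0,"delta_pos": [0,-0.52,-0.54],"dr": [0,0,0]},
  {"gripper": 0,"delta_pos": [0,-0.4,-0.65],"dr": [0,0,0]},
])

```text
t: 10.03
ee_pos: [545.5, -34.3, 121.3]
orientation: [0.003, 1.57, 0.0]
ft_force: [1.6, 9.2, -0.2]
width: 19.5
```

```bash
python3 -c "
from h import *
go([526,-7.5,121])
im=ctrl.get_image('wrist');save(im,'w5')
h=cv2.cvtColor(im['img'],cv2.COLOR_RGB2HSV); m=((h[...,0]>22)&(h[...,0]<45)&(h[...,1]>100)&(h[...,2]>25)).astype(np.uint8)
m[:, :150]=0;m[:,490:]=0
n,l,s,c=cv2.connectedComponentsWithStats(m)
print([(int(s[i,4]),c[i].round()) for i in range(1,n) if s[i,4]>40])"
```

```text
t 10.03 pos [545.5 -34.3 121.3] F [ 1.6  9.2 -0.2] w 19.5 q [-0.09  0.46  1.88  0.    0.8  -1.66]
dr tool [-0.002   0.0005 -0.0024]
world d [-19.5  26.8  -0.3] tool cm [ 0.03  2.68 -1.95] aligned tool cm [ 0.03  2.68 -1.95]
[(524, array([350., 123.])), (576, array([388., 135.])), (489, array([298., 153.])), (419, array([405., 174.])), (434, array([290., 190.])), (113, array([301., 213.]))]
```

Emit:
apply_moves([
  {"gripper": 0,"delta_pos": [0,-0.28,-0.74],"dr": [0,0,0]},
  {"gripper": 0,"delta_pos": [0,-0.14,-0.78],"dr": [0,0,0]},
  {"gripper": 0,"delta_pos": [0,0,-0.81],"dr": [0,0,0]},
  {"gripper": 0,"delta_pos": [0,0.14,-0.78],"dr": [0,0,0]},
  {"gripper": 0,"delta_pos": [0,0.28,-0.74],"dr": [0,0,0]},
])

```text
t: 10.5
ee_pos: [508.2, -33.9, 121.8]
orientation: [0.003, 1.567, 0.0]
ft_force: [2.9, 6.6, -1.1]
width: 19.1
```

Emit:
apply_moves([
  {"gripper": 0,"delta_pos": [0,0.4,-0.65],"dr": [0,0,0]},
  {"gripper": 0,"delta_pos": [0,0.52,-0.54],"dr": [0,0,0]},
  {"gripper": 0,"delta_pos": [0,0.6,-0.41],"dr": [0,0,0]},
  {"gripper": 0,"delta_pos": [0,0.66,-0.24],"dr": [0,0,0]},
  {"gripper": 0,"delta_pos": [0,0.7,-0.09],"dr": [0,0,0]},
])

```text
t: 10.92
ee_pos: [487.1, -5.7, 121.0]
orientation: [-0.0, 1.572, -0.0]
ft_force: [-0.6, -0.3, -1.0]
width: 19.1
```

Emit:
apply_moves([
  {"gripper": 0,"delta_pos": [0,0.7,0.09],"dr": [0,0,0]},
  {"gripper": 0,"delta_pos": [0,0.66,0.24],"dr": [0,0,0]},
  {"gripper": 0,"delta_pos": [0,0.6,0.41],"dr": [0,0,0]},
  {"gripper": 0,"delta_pos": [0,0.52,0.54],"dr": [0,0,0]},
  {"gripper": 0,"delta_pos": [0,0.3,0.65],"dr": [0,0,0]},
])

```text
t: 11.33
ee_pos: [508.3, 21.5, 121.4]
orientation: [-0.003, 1.57, -0.0]
ft_force: [-0.1, -12.0, 3.4]
width: 19.8
```

```bash
python3 -c "
from h import *
go([526,-7.5,121])"
```

```text
t 11.33 pos [508.3  21.5 121.4] F [ -0.1 -12.    3.4] w 19.8 q [ 0.02  0.42  1.96 -0.    0.76 -1.55]
dr tool [0.002  0.0007 0.0024]
world d [ 17.7 -29.   -0.4] tool cm [ 0.05 -2.9   1.76] aligned tool cm [ 0.04 -2.9   1.77]
```

Emit:
apply_moves([
  {"gripper": 0,"delta_pos": [0,-0.4,0.6],"dr": [0,0,0]},
  {"gripper": 0,"delta_pos": [0,-0.6,0.5],"dr": [0,0,0]},
  {"gripper": 0,"delta_pos": [0,-0.7,0.4],"dr": [0,0,0]},
  {"gripper": 0,"delta_pos": [0,-0.7,0.27],"dr": [0,0,0]},
  {"gripper": 0,"delta_pos": [0,-0.6,0],"dr": [0,0,0]},
])

```text
t: 11.75
ee_pos: [525.7, -9.0, 121.1]
orientation: [0.001, 1.57, -0.0]
ft_force: [-0.4, 0.9, -0.5]
width: 19.0
```

Emit:
apply_moves([
  {"gripper": 0,"delta_pos": [-0.3,0,0],"dr": [0,0,0]},
  {"gripper": 0,"delta_pos": [-0.8,0,0],"dr": [0,0,0]},
  {"gripper": 0,"delta_pos": [-1.3,0,0],"dr": [0,0,0]},
  {"gripper": 0,"delta_pos": [-2,0,0],"dr": [0,0,0]},
  {"gripper": 0,"delta_pos": [-2,0,0],"dr": [0,0,0]},
])

```text
t: 12.17
ee_pos: [524.3, -8.0, 186.1]
orientation: [0.0, 1.572, 0.0]
ft_force: [-0.2, 0.2, -1.3]
width: 19.2
```

Emit:
apply_moves([
  {"gripper": 0,"delta_pos": [-2,0,0],"dr": [0,0,0]},
  {"gripper": 0,"delta_pos": [-1,0,0],"dr": [0,0,0]},
  {"gripper": 0,"delta_pos": [0,0,0],"dr": [0,0,0]},
  {"gripper": 0,"delta_pos": [0,0,0],"dr": [0,0,0]},
  {"gripper": 0,"delta_pos": [0,0,0],"dr": [0,0,0]},
])

```text
t: 12.58
ee_pos: [524.3, -8.0, 214.3]
orientation: [0.0, 1.572, 0.0]
ft_force: [-0.5, 0.1, -2.2]
width: 19.5
```

```bash
python3 -c "
from h import *
go([500,-120,215])
w=ctrl.get_image('wrist');save(w,'w6'); im=ctrl.get_image('scene');save(im,'s6');C=cloud(im); h=cv2.cvtColor(im['img'],cv2.COLOR_RGB2HSV)
m=(abs(C[...,0]-526)<45)&(abs(C[...,1]+7.5)<45)&(C[...,2]>92)&(C[...,2]<190)&(h[...,0]>8)&(h[...,0]<28)&(h[...,1]>60)
p=C[m]; print('lowest',p[:,2].min())
for a in range(90,205,10):
    q=p[(p[:,2]>a)&(p[:,2]<a+10)]
    if len(q)>2: print(a,q.mean(0).round(1),len(q))
a=cv2.imread('pics/s6.png')[120:260,230:370];b=cv2.imread('pics/w6.png')[60:260,200:440]
cv2.imwrite('pics/c6.png',np.hstack([cv2.resize(a,(400,400)),cv2.resize(b,(400,400))]))
"
```

```text
t 12.58 pos [524.3  -8.  214.3] F [-0.5  0.1 -2.2] w 19.5 q [-0.04  0.3   1.86  0.    0.98 -1.61]
dr tool [ 0.     -0.0015 -0.0001]
world d [ -24.3 -112.     0.7] tool cm [ -0.07 -11.2   -2.43] aligned tool cm [ -0.07 -11.2   -2.43]
lowest 107.31172047292496
100 [530.9 -14.7 108.7] 3
110 [530.8 -20.7 115.8] 23
120 [530.9 -20.1 126. ] 28
130 [534.6 -18.6 133.9] 29
140 [531.6 -18.1 144.1] 11
150 [529.3 -17.6 155. ] 13
160 [528.  -17.2 164. ] 7
170 [525.  -17.1 174. ] 10
180 [523.2 -17.5 186.1] 9
```

View pics/c6.png

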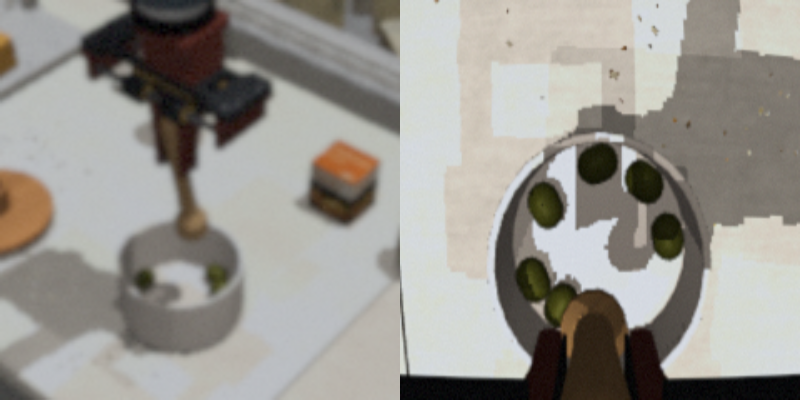

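The stirrer is out of the crock and clean, and six olives are visible with the seventh hidden behind the stirrer. The stirrer has tilted about 0.2 rad in the grip, foot towards +x. I'll move beside the crock and pitch the tool to bring it upright.

Emit:
apply_moves([
  {"gripper": 0,"delta_pos": [0,-1,-0.2],"dr": [0,0,0]},
  {"gripper": 0,"delta_pos": [0,-2,-0.4],"dr": [0,0,0]},
  {"gripper": 0,"delta_pos": [0,-2.7,-0.6],"dr": [0,0,0]},
  {"gripper": 0,"delta_pos": [0,-2.7,-0.6],"dr": [0,0,0]},
  {"gripper": 0,"delta_pos": [0,-2,-0.4],"dr": [0,0,0]},
])

```text
t: 13.1
ee_pos: [501.9, -114.1, 214.4]
orientation: [-0.0, 1.572, -0.0]
ft_force: [-1.0, -0.5, -1.1]
width: 18.9
```

Emit:
apply_moves([
  {"gripper": 0,"delta_pos": [0,-1.5,-0.3],"dr": [0,0,0]},
  {"gripper": 0,"delta_pos": [0,-0.5,-0.1],"dr": [0,0.05,0]},
  {"gripper": 0,"delta_pos": [0,0,0],"dr": [0,0.1,0]},
  {"gripper": 0,"delta_pos": [0,0,0],"dr": [0,0.05,0]},
  {"gripper": 0,"delta_pos": [0,0,0],"dr": [0,0,0]},
])

```text
t: 13.52
ee_pos: [500.0, -133.0, 214.2]
orientation: [0.0, 1.773, 0.0]
ft_force: [0.6, 0.1, -1.5]
width: 19.2
```

```bash
cat >> h.py <<'E'
def axis(cx,cy,zlo,zhi,R=45,names=('scene','top')):
    for n in names:
        im=ctrl.get_image(n);C=cloud(im); h=cv2.cvtColor(im['img'],cv2.COLOR_RGB2HSV)
        m=(abs(C[...,0]-cx)<R)&(abs(C[...,1]-cy)<R)&(C[...,2]>zlo)&(C[...,2]<zhi)&(h[...,0]>8)&(h[...,0]<28)&(h[...,1]>60)
        p=C[m]
        if len(p)<20: print(n,len(p)); continue
        A=np.c_[p[:,2],np.ones(len(p))]; s=np.linalg.lstsq(A,p[:,:2],rcond=None)[0]
        print(n,'lowest',p[:,2].min().round(1),'slope',s[0].round(3))
        for a in range(int(zlo),int(zhi),10):
            q=p[(p[:,2]>a)&(p[:,2]<=a+10)]
            if len(q)>2: print('  ',q.mean(0).round(1),len(q))
    return im
E
python3 -c "
from h import *
go([500,-132,215])
axis(500,-132,80,195,names=('scene',))
im=ctrl.get_image('top');h=cv2.cvtColor(im['img'],cv2.COLOR_RGB2HSV)[195:250,294:350]
m=(h[...,1]>80).astype(np.uint8);n,l,st,c=cv2.connectedComponentsWithStats(m)
print([(int(st[i,4]),onplane(im,*(c[i]+[294,195]),19).round()) for i in range(1,n) if st[i,4]>10])
"
```

```text
t 13.52 pos [ 500.  -133.   214.2] F [ 0.6  0.1 -1.5] w 19.2 q [-0.25  0.38  1.76 -0.05  1.2  -1.8 ]
dr tool [-2.000e-04 -2.023e-01 -2.000e-04]
world d [0.  1.  0.8] tool cm [-0.08  0.1  -0.02] aligned tool cm [-0.08  0.1   0.  ]
scene lowest 112.6 slope [0.087 0.024]
   [ 485.5 -141.2  116.6] 17
   [ 487.1 -141.7  125.6] 38
   [ 491.4 -141.   134.1] 35
   [ 491.2 -140.9  145.6] 15
   [ 492.3 -140.9  154.9] 11
   [ 492.6 -140.7  165.3] 12
   [ 491.7 -140.1  175.8] 10
   [ 492.2 -140.4  185.2] 11
   [ 491.8 -139.1  192.2] 5
[(40, array([574., -12.,  19.])), (42, array([559., -32.,  19.])), (13, array([547., -46.,  19.])), (11, array([526.,  46.,  19.]))]
```

Emit:
apply_moves([
  {"gripper": 0,"delta_pos": [1.47,0,0.3],"dr": [0,0,0]},
  {"gripper": 0,"delta_pos": [2.45,0,0.5],"dr": [0,0,0]},
  {"gripper": 0,"delta_pos": [2.45,0,0.5],"dr": [0,0,0]},
  {"gripper": 0,"delta_pos": [1.96,0,0.4],"dr": [0,0,0]},
  {"gripper": 0,"delta_pos": [0.98,0,0.2],"dr": [0,0,0]},
])

```text
t: 14.03
ee_pos: [497.0, -131.8, 118.0]
orientation: [0.001, 1.773, 0.001]
ft_force: [-0.6, -0.4, -1.6]
width: 19.2
```

Emit:
apply_moves([
  {"gripper": 0,"delta_pos": [0.29,0,0.06],"dr": [0,0,0]},
  {"gripper": 0,"delta_pos": [0.2,0,0.04],"dr": [0,0,0]},
  {"gripper": 0,"delta_pos": [0.2,0,0.04],"dr": [0,0,0]},
  {"gripper": 0,"delta_pos": [0.1,0,0.02],"dr": [0,0,0]},
  {"gripper": 0,"delta_pos": [0,0,0],"dr": [0,0,0]},
])

```text
t: 14.45
ee_pos: [499.7, -132.3, 112.8]
orientation: [-0.0, 1.769, -0.0]
ft_force: [0.3, 0.3, -2.1]
width: 18.8
```

```bash
python3 -c "
from h import *
go([500,-132,109])
axis(500,-132,1,95,names=('scene',))
"
```

```text
t 14.45 pos [ 499.7 -132.3  112.8] F [ 0.3  0.3 -2.1] w 18.8 q [-0.25  0.52  1.82 -0.06  1.   -1.79]
dr tool [ 1.000e-04 -1.985e-01  4.000e-04]
world d [ 0.3  0.3 -3.8] tool cm [0.37 0.03 0.11] aligned tool cm [0.38 0.03 0.03]
scene lowest 9.7 slope [0.088 0.045]
   [ 485.5 -143.8   10.3] 5
   [ 485.7 -143.1   15.6] 20
   [ 489.1 -141.    26.6] 45
   [ 491.8 -139.5   34.8] 21
   [ 491.9 -138.7   46.2] 17
   [ 492.2 -139.4   55.5] 10
   [ 492.1 -139.3   65.7] 15
   [ 492.4 -139.8   75.6] 8
   [ 492.8 -139.8   85.9] 11
   [ 492.  -139.7   93.8] 3
```

Emit:
apply_moves([
  {"gripper": 0,"delta_pos": [0.12,0,0.02],"dr": [0,0,0]},
  {"gripper": 0,"delta_pos": [0.1,0,0.02],"dr": [0,0,0]},
  {"gripper": 0,"delta_pos": [0.1,0,0.02],"dr": [0,0,0]},
  {"gripper": 0,"delta_pos": [0,0,0],"dr": [0,0,0]},
  {"gripper": 0,"delta_pos": [0,0,0],"dr": [0,0,0]},
])

```text
t: 14.92
ee_pos: [499.9, -132.4, 110.3]
orientation: [-0.001, 1.769, -0.0]
ft_force: [-0.4, 0.2, 10.5]
width: 19.2
```

Emit:
apply_moves([
  {"gripper": 0,"delta_pos": [0.1,0,0.02],"dr": [0,0,0]},
  {"gripper": 0,"delta_pos": [0,0,0],"dr": [0,0,0]},
  {"gripper": 0,"delta_pos": [0,0,0],"dr": [0,0,0]},
  {"gripper": 0,"delta_pos": [0,0,0],"dr": [0,0,0]},
  {"gripper": 0,"delta_pos": [0,0,0],"dr": [0,0,0]},
])

```text
t: 15.33
ee_pos: [500.4, -132.7, 110.1]
orientation: [-0.001, 1.768, -0.001]
ft_force: [-1.6, -0.9, 17.9]
width: 19.4
```

Emit:
apply_moves([
  {"gripper": 0,"delta_pos": [-0.08,0,-0.02],"dr": [0,0,0]},
  {"gripper": 0,"delta_pos": [0,0,0],"dr": [0,0,0]},
  {"gripper": 30,"delta_pos": [0,0,0],"dr": [0,0,0]},
  {"gripper": 30,"delta_pos": [0,0,0],"dr": [0,0,0]},
  {"gripper": 50,"delta_pos": [0,0,0],"dr": [0,0,0]},
])

```text
t: 15.75
ee_pos: [499.1, -132.1, 108.7]
orientation: [-0.0, 1.771, 0.0]
ft_force: [-0.2, 0.1, 0.4]
width: 30.3
```

Emit:
apply_moves([
  {"gripper": 50,"delta_pos": [0,0,0],"dr": [0,0,0]},
  {"gripper": 50,"delta_pos": [0,0,0],"dr": [0,0,0]},
  {"gripper": 50,"delta_pos": [-0.5,0,-0.1],"dr": [0,0,0]},
  {"gripper": 50,"delta_pos": [-1.5,0,-0.3],"dr": [0,0,0]},
  {"gripper": 50,"delta_pos": [-2.5,0,-0.5],"dr": [0,0,0]},
])

```text
t: 16.17
ee_pos: [497.6, -131.7, 153.4]
orientation: [0.001, 1.775, 0.001]
ft_force: [-0.1, -0.5, 0.8]
width: 44.2
```

Emit:
apply_moves([
  {"gripper": 50,"delta_pos": [-3,0,-0.6],"dr": [0,0,0]},
  {"gripper": 50,"delta_pos": [-3,0,-0.6],"dr": [0,0,0]},
  {"gripper": 50,"delta_pos": [-2,0,-0.4],"dr": [0,-0.1,0]},
  {"gripper": 50,"delta_pos": [0,0,0],"dr": [0,-0.1,0]},
  {"gripper": 50,"delta_pos": [0,0,0],"dr": [0,0,0]},
])

```text
t: 16.58
ee_pos: [497.8, -132.0, 237.8]
orientation: [0.0, 1.566, -0.001]
ft_force: [-1.2, 0.4, 0.1]
width: 44.2
```

```bash
python3 -c "
from h import *
go([486.3,251.5,200])
axis(500,-132,1,175)
"
```

```text
t 16.58 pos [ 497.8 -132.   237.8] F [-1.2  0.4  0.1] w 44.2 q [-0.28  0.25  1.87  0.    1.02 -1.85]
dr tool [-0.0005  0.0046  0.0005]
world d [-11.5 383.5 -37.8] tool cm [ 3.75 38.35 -1.19] aligned tool cm [ 3.78 38.35 -1.15]
scene lowest 6.2 slope [0.027 0.013]
   [ 483.  -138.6    8.9] 8
   [ 486.2 -143.4   16.9] 23
   [ 490.4 -140.6   25.9] 41
   [ 491.6 -140.7   36. ] 16
   [ 490.8 -140.9   46.6] 10
   [ 489.9 -138.4   55.7] 9
   [ 491.3 -140.1   63.7] 7
   [ 490.6 -140.3   76. ] 9
   [ 490.6 -139.9   86.3] 6
   [ 491.4 -140.3   95.4] 10
   [ 490.5 -140.3  107.2] 10
   [ 490.9 -140.8  116.9] 9
   [ 490.7 -139.8  126. ] 10
   [ 490.  -140.1  135.6] 9
   [ 490.4 -140.   146.1] 13
   [ 491.5 -139.1  156.5] 14
   [ 494.8 -138.3  163.4] 15
top 0
```

The stirrer stands upright and alone at about (497,-133). On to the lids.

Emit:
apply_moves([
  {"gripper": 50,"delta_pos": [0,2,0],"dr": [0,0,0]},
  {"gripper": 50,"delta_pos": [0,3.5,0],"dr": [0,0,0]},
  {"gripper": 50,"delta_pos": [0,3.8,0],"dr": [0,0,0]},
  {"gripper": 50,"delta_pos": [0,3.8,0],"dr": [0,0,0]},
  {"gripper": 50,"delta_pos": [0,3.8,-0.2],"dr": [0,0,0]},
])

```text
t: 17.1
ee_pos: [497.7, 38.4, 235.2]
orientation: [-0.0, 1.575, -0.001]
ft_force: [0.9, -1.0, -0.4]
width: 44.4
```

Emit:
apply_moves([
  {"gripper": 50,"delta_pos": [0,3.8,-0.2],"dr": [0,0,0]},
  {"gripper": 50,"delta_pos": [0,3.8,-0.2],"dr": [0,0,0]},
  {"gripper": 50,"delta_pos": [0,3.8,-0.2],"dr": [0,0,0]},
  {"gripper": 50,"delta_pos": [0,3.8,-0.2],"dr": [0,0,0]},
  {"gripper": 50,"delta_pos": [0,3.5,-0.2],"dr": [0,0,0]},
])

```text
t: 17.52
ee_pos: [487.1, 226.3, 235.0]
orientation: [-0.002, 1.575, -0.001]
ft_force: [0.4, 1.6, -0.0]
width: 43.9
```

Emit:
apply_moves([
  {"gripper": 50,"delta_pos": [0,2.2,0],"dr": [0,0,0]},
  {"gripper": 50,"delta_pos": [0,0.55,0],"dr": [0,0,0]},
  {"gripper": 50,"delta_pos": [0,0,0],"dr": [0,0,0]},
  {"gripper": 50,"delta_pos": [0,0,0],"dr": [0,0,0]},
  {"gripper": 50,"delta_pos": [0,0,0],"dr": [0,0,0]},
])

```text
t: 17.93
ee_pos: [487.4, 250.2, 235.5]
orientation: [-0.0, 1.572, -0.002]
ft_force: [-0.0, 0.5, 0.5]
width: 43.9
```

```bash
python3 -c "
from h import *
go([486.3,251.5,67.5])
im=ctrl.get_image('wrist');save(im,'w7')
p=np.array([[486.3,251.5,83],[486.3,241.5,83],[486.3,261.5,83.],[486.3,251.5,57]])
print(cv2.fisheye.projectPoints(p[:,None],np.array(im['rvec'],float),np.array(im['tvec'],float),im['mtx'],np.zeros(4))[0][:,0].round())
t=ctrl.get_image('top');h=cv2.cvtColor(t['img'],cv2.COLOR_RGB2HSV)[195:250,294:350]
m=(h[...,1]>80).astype(np.uint8);n,l,st,c=cv2.connectedComponentsWithStats(m)
print([(int(st[i,4]),onplane(t,*(c[i]+[294,195]),19).round()) for i in range(1,n) if st[i,4]>10])
"
```

```text
t 17.93 pos [487.4 250.2 235.5] F [-0.   0.5  0.5] w 43.9 q [ 0.45  0.31  1.8  -0.    1.04 -1.12]
dr tool [-0.0009 -0.0017  0.0014]
world d [  -1.1    1.3 -168. ] tool cm [16.8   0.15 -0.08] aligned tool cm [16.8   0.13 -0.11]
[[319. 188.]
 [309. 188.]
 [329. 188.]
 [319. 183.]]
[(35, array([574., -12.,  19.])), (32, array([559., -32.,  19.])), (22, array([544., -50.,  19.])), (49, array([520.,  41.,  19.])), (41, array([503., -43.,  19.])), (46, array([489.,  23.,  19.])), (47, array([479.,  -8.,  19.]))]
```

View pics/w7.png

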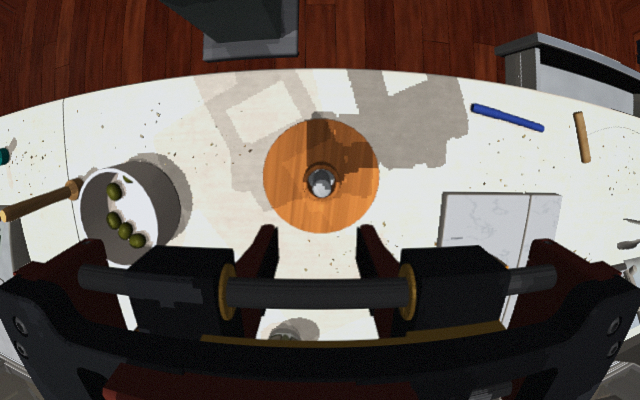

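The wrist view shows the post at (321,187), centred between the fingers and matching the predicted (319,188). All seven olives are in the crock. I'll descend onto the post and ease off at the end.

Emit:
apply_moves([
  {"gripper": 50,"delta_pos": [2,0.15,-0.08],"dr": [0,0,0]},
  {"gripper": 50,"delta_pos": [3.5,0,0],"dr": [0,0,0]},
  {"gripper": 50,"delta_pos": [3.5,0,0],"dr": [0,0,0]},
  {"gripper": 50,"delta_pos": [3,0,0],"dr": [0,0,0]},
  {"gripper": 50,"delta_pos": [2,0,0],"dr": [0,0,0]},
])

```text
t: 18.45
ee_pos: [485.6, 251.1, 93.7]
orientation: [0.0, 1.573, -0.002]
ft_force: [0.0, -0.7, 0.1]
width: 44.0
```

Emit:
apply_moves([
  {"gripper": 50,"delta_pos": [1.2,0,0],"dr": [0,0,0]},
  {"gripper": 50,"delta_pos": [0.8,0,0],"dr": [0,0,0]},
  {"gripper": 50,"delta_pos": [0.4,0,0],"dr": [0,0,0]},
  {"gripper": 50,"delta_pos": [0.2,0,0],"dr": [0,0,0]},
  {"gripper": 50,"delta_pos": [0.1,0,0],"dr": [0,0,0]},
])

```text
t: 18.87
ee_pos: [487.3, 253.0, 69.9]
orientation: [0.001, 1.569, 0.0]
ft_force: [0.3, 1.1, 1.0]
width: 43.6
```

Emit:
apply_moves([
  {"gripper": 50,"delta_pos": [0,0,0],"dr": [0,0,0]},
  {"gripper": 50,"delta_pos": [0,0,0],"dr": [0,0,0]},
  {"gripper": 50,"delta_pos": [0,0,0],"dr": [0,0,0]},
  {"gripper": 40,"delta_pos": [0,0,0],"dr": [0,0,0]},
  {"gripper": 40,"delta_pos": [0,0,0],"dr": [0,0,0]},
])

```text
t: 19.28
ee_pos: [486.8, 253.0, 69.5]
orientation: [0.0, 1.57, 0.0]
ft_force: [-0.3, 0.7, -0.0]
width: 35.9
```

```bash
python3 -c "
from h import *
go([486.3,251.5,67.5])
"
```

```text
t 19.28 pos [486.8 253.   69.5] F [-0.3  0.7 -0. ] w 35.9 q [ 0.46  0.55  1.89 -0.    0.7  -1.11]
dr tool [ 0.0001  0.0005 -0.0003]
world d [-0.5 -1.5 -2. ] tool cm [ 0.2  -0.15 -0.05] aligned tool cm [ 0.2  -0.15 -0.05]
```

Emit:
apply_moves([
  {"gripper": 40,"delta_pos": [0.2,0,0],"dr": [0,0,0]},
  {"gripper": 40,"delta_pos": [0,0,0],"dr": [0,0,0]},
  {"gripper": 0,"delta_pos": [0,0,0],"dr": [0,0,0]},
  {"gripper": 0,"delta_pos": [0,0,0],"dr": [0,0,0]},
  {"gripper": 0,"delta_pos": [0,0,0],"dr": [0,0,0]},
])

```text
t: 19.7
ee_pos: [486.7, 253.1, 67.1]
orientation: [0.0, 1.571, 0.0]
ft_force: [1.0, 1.1, -0.1]
width: 19.2
```

Emit:
apply_moves([
  {"gripper": 0,"delta_pos": [0,0,0],"dr": [0,0,0]},
  {"gripper": 0,"delta_pos": [0,0,0],"dr": [0,0,0]},
  {"gripper": 0,"delta_pos": [0,0,0],"dr": [0,0,0]},
  {"gripper": 0,"delta_pos": [0,0,0],"dr": [0,0,0]},
  {"gripper": 0,"delta_pos": [0,0,0],"dr": [0,0,0]},
])

```text
t: 20.12
ee_pos: [486.7, 252.9, 67.1]
orientation: [0.0, 1.571, 0.0]
ft_force: [0.5, 1.5, -1.0]
width: 19.3
```

Emit:
apply_moves([
  {"gripper": 0,"delta_pos": [-0.2,0,0],"dr": [0,0,0]},
  {"gripper": 0,"delta_pos": [-0.3,0,0],"dr": [0,0,0]},
  {"gripper": 0,"delta_pos": [-0.5,0,0],"dr": [0,0,0]},
  {"gripper": 0,"delta_pos": [-0.5,0,0],"dr": [0,0,0]},
  {"gripper": 0,"delta_pos": [-0.5,0,0],"dr": [0,0,0]},
])

```text
t: 20.53
ee_pos: [486.5, 252.7, 87.6]
orientation: [-0.0, 1.571, -0.0]
ft_force: [-0.1, 1.0, -4.4]
width: 19.6
```

```bash
cat >> h.py <<'E'
def plate(cx,cy,z0,tol=16):
    "orange cover plate: plane fit + enclosing circle"
    for n in('scene','top'):
        im=ctrl.get_image(n);C=cloud(im); h=cv2.cvtColor(im['img'],cv2.COLOR_RGB2HSV)
        m=(np.hypot(C[...,0]-cx,C[...,1]-cy)<90)&(np.hypot(C[...,0]-cx,C[...,1]-cy)>27)&(abs(C[...,2]-z0)<tol)&(h[...,0]<25)&(h[...,1]>90)
        p=C[m]
        if len(p)<50: print(n,'few',len(p)); continue
        A=np.c_[p[:,:2]-[cx,cy],np.ones(len(p))]; s=np.linalg.lstsq(A,p[:,2],rcond=None)[0]
        k=abs(A@s-p[:,2])<4; s=np.linalg.lstsq(A[k],p[k,2],rcond=None)[0]
        c,r=cv2.minEnclosingCircle(p[k][:,:2].astype(np.float32))
        print(n,'plate slope',s[:2].round(3),'z',s[2].round(1),'circ',np.round(c,1),round(r,1),k.sum())
E
python3 -c "
from h import *
go([526,-7.5,190])
plate(486.5,252.5,43)
"
```

```text
t 20.53 pos [486.5 252.7  87.6] F [-0.1  1.  -4.4] w 19.6 q [ 0.46  0.52  1.89 -0.    0.74 -1.11]
dr tool [-0.     -0.0002  0.0002]
world d [  39.5 -260.2  102.4] tool cm [-10.24 -26.02   3.95] aligned tool cm [-10.24 -26.02   3.95]
scene plate slope [0.001 0.001] z 41.4 circ [484.3 244.3] 71.0 708
top plate slope [-0.003  0.01 ] z 45.2 circ [487.1 250.7] 70.8 558
```

The nested pair is lifted level (plate slope ≤0.01, load 4.4 N). I'll carry it to the crock.

Emit:
apply_moves([
  {"gripper": 0,"delta_pos": [-1,0,0],"dr": [0,0,0]},
  {"gripper": 0,"delta_pos": [-1.5,0,0],"dr": [0,0,0]},
  {"gripper": 0,"delta_pos": [-1.7,-0.3,0],"dr": [0,0,0]},
  {"gripper": 0,"delta_pos": [-1.7,-0.7,0.1],"dr": [0,0,0]},
  {"gripper": 0,"delta_pos": [-1.7,-1.1,0.15],"dr": [0,0,0]},
])

```text
t: 21.05
ee_pos: [488.9, 232.1, 164.3]
orientation: [-0.001, 1.571, 0.001]
ft_force: [0.4, -0.2, -3.0]
width: 19.7
```

Emit:
apply_moves([
  {"gripper": 0,"delta_pos": [-1.3,-1.5,0.2],"dr": [0,0,0]},
  {"gripper": 0,"delta_pos": [-0.9,-1.9,0.3],"dr": [0,0,0]},
  {"gripper": 0,"delta_pos": [-0.4,-2.2,0.35],"dr": [0,0,0]},
  {"gripper": 0,"delta_pos": [0,-2.3,0.4],"dr": [0,0,0]},
  {"gripper": 0,"delta_pos": [0,-2.3,0.4],"dr": [0,0,0]},
])

```text
t: 21.47
ee_pos: [505.7, 129.0, 190.2]
orientation: [-0.0, 1.57, 0.001]
ft_force: [1.0, -0.8, -4.9]
width: 19.5
```

Emit:
apply_moves([
  {"gripper": 0,"delta_pos": [0,-2.3,0.4],"dr": [0,0,0]},
  {"gripper": 0,"delta_pos": [0,-2.3,0.4],"dr": [0,0,0]},
  {"gripper": 0,"delta_pos": [0,-2.2,0.35],"dr": [0,0,0]},
  {"gripper": 0,"delta_pos": [0,-2,0.3],"dr": [0,0,0]},
  {"gripper": 0,"delta_pos": [0,-1.7,0.3],"dr": [0,0,0]},
])

```text
t: 21.88
ee_pos: [522.9, 23.4, 189.6]
orientation: [0.0, 1.571, -0.001]
ft_force: [-0.2, 0.6, -4.4]
width: 19.3
```

Emit:
apply_moves([
  {"gripper": 0,"delta_pos": [0,-1.4,0.2],"dr": [0,0,0]},
  {"gripper": 0,"delta_pos": [0,-1,0.1],"dr": [0,0,0]},
  {"gripper": 0,"delta_pos": [0,-0.6,0],"dr": [0,0,0]},
  {"gripper": 0,"delta_pos": [0,-0.22,0],"dr": [0,0,0]},
  {"gripper": 0,"delta_pos": [0,0,0],"dr": [0,0,0]},
])

```text
t: 22.3
ee_pos: [525.9, -7.4, 189.2]
orientation: [0.0, 1.571, -0.0]
ft_force: [1.4, 0.1, -3.9]
width: 19.5
```

```bash
python3 -c "
from h import *
go([526,-7.5,190])
plate(526,-7.5,146)
im=ctrl.get_image('scene'); C=cloud(im)
m=(np.hypot(C[...,0]-526,C[...,1]+7.5)<75)&(C[...,2]>66)&(C[...,2]<82);p=C[m];print(len(p),p[:,2].max(),cv2.minEnclosingCircle(p[:,:2].astype(np.float32)),p.min(0),p.max(0))
"
```

```text
t 22.3 pos [525.9  -7.4 189.2] F [ 1.4  0.1 -3.9] w 19.5 q [-0.04  0.33  1.88  0.    0.93 -1.61]
dr tool [-0.0005 -0.0002 -0.0001]
world d [ 0.1 -0.1  0.8] tool cm [-0.08 -0.01  0.01] aligned tool cm [-0.08 -0.01  0.01]
scene plate slope [0.003 0.001] z 143.5 circ [523.  -12.2] 71.1 957
top plate slope [ 0.003 -0.013] z 145.6 circ [525.4  -8.2] 70.7 183
173 77.80708230296648 ((524.1607666015625, -11.195755958557129), 67.09090423583984) [458.85180321 -76.51159151  66.01087845] [583.14959942  50.44986987  77.8070823 ]
```

Level over the crock. Compared with where the TCP sits over the lid, the crock centre is about (526.9,-6.7). I'll lower gently.

Emit:
apply_moves([
  {"gripper": 0,"delta_pos": [0.6,0.07,0.09],"dr": [0,0,0]},
  {"gripper": 0,"delta_pos": [1.2,0,0],"dr": [0,0,0]},
  {"gripper": 0,"delta_pos": [1.2,0,0],"dr": [0,0,0]},
  {"gripper": 0,"delta_pos": [0.7,0,0],"dr": [0,0,0]},
  {"gripper": 0,"delta_pos": [0.4,0,0],"dr": [0,0,0]},
])

```text
t: 22.87
ee_pos: [526.3, -6.2, 146.8]
orientation: [-0.0, 1.573, 0.001]
ft_force: [-0.5, 0.3, -4.6]
width: 19.6
```

Emit:
apply_moves([
  {"gripper": 0,"delta_pos": [0.2,0,0],"dr": [0,0,0]},
  {"gripper": 0,"delta_pos": [0.2,0,0],"dr": [0,0,0]},
  {"gripper": 0,"delta_pos": [0.2,0,0],"dr": [0,0,0]},
  {"gripper": 0,"delta_pos": [0.2,0,0],"dr": [0,0,0]},
  {"gripper": 0,"delta_pos": [0.2,0,0],"dr": [0,0,0]},
])

```text
t: 23.28
ee_pos: [527.3, -6.7, 138.3]
orientation: [-0.0, 1.57, -0.0]
ft_force: [-0.4, -0.2, -4.5]
width: 19.3
```

Emit:
apply_moves([
  {"gripper": 0,"delta_pos": [0.2,0,0],"dr": [0,0,0]},
  {"gripper": 0,"delta_pos": [0.2,0,0],"dr": [0,0,0]},
  {"gripper": 0,"delta_pos": [0.1,0,0],"dr": [0,0,0]},
  {"gripper": 0,"delta_pos": [0,0,0],"dr": [0,0,0]},
  {"gripper": 0,"delta_pos": [0,0,0],"dr": [0,0,0]},
])

```text
t: 23.7
ee_pos: [527.0, -6.6, 133.1]
orientation: [0.0, 1.571, -0.0]
ft_force: [-0.3, -0.6, -4.7]
width: 19.1
```

```bash
python3 -c "
from h import *
go([526.9,-6.7,130])
"
```

```text
t 23.7 pos [527.   -6.6 133.1] F [-0.3 -0.6 -4.7] w 19.1 q [-0.04  0.42  1.91  0.    0.81 -1.61]
dr tool [-0.0001 -0.0002 -0.    ]
world d [-0.1 -0.1 -3.1] tool cm [ 0.31 -0.01 -0.01] aligned tool cm [ 0.31 -0.01 -0.01]
```

Plug in the mouth with no lateral contact. Now the last 3 mm slowly.

Emit:
apply_moves([
  {"gripper": 0,"delta_pos": [0.1,0,0],"dr": [0,0,0]},
  {"gripper": 0,"delta_pos": [0.1,0,0],"dr": [0,0,0]},
  {"gripper": 0,"delta_pos": [0.05,0,0],"dr": [0,0,0]},
  {"gripper": 0,"delta_pos": [0,0,0],"dr": [0,0,0]},
  {"gripper": 0,"delta_pos": [0,0,0],"dr": [0,0,0]},
])

```text
t: 24.12
ee_pos: [527.0, -6.6, 130.6]
orientation: [-0.0, 1.571, 0.0]
ft_force: [-0.5, 0.1, -4.3]
width: 19.5
```

Emit:
apply_moves([
  {"gripper": 0,"delta_pos": [0.05,0,0],"dr": [0,0,0]},
  {"gripper": 0,"delta_pos": [0,0,0],"dr": [0,0,0]},
  {"gripper": 0,"delta_pos": [0,0,0],"dr": [0,0,0]},
  {"gripper": 0,"delta_pos": [0,0,0],"dr": [0,0,0]},
  {"gripper": 0,"delta_pos": [0,0,0],"dr": [0,0,0]},
])

```text
t: 24.53
ee_pos: [527.1, -6.6, 130.2]
orientation: [-0.0, 1.571, 0.0]
ft_force: [0.1, 0.0, -4.4]
width: 19.6
```

```bash
python3 -c "
from h import *
go([526.9,-6.7,130])
plate(526.9,-6.7,86)
"
```

```text
t 24.53 pos [527.1  -6.6 130.2] F [ 0.1  0.  -4.4] w 19.6 q [-0.04  0.43  1.91 -0.    0.8  -1.61]
dr tool [0.     0.0001 0.    ]
world d [-0.2 -0.1 -0.2] tool cm [ 0.02 -0.01 -0.02] aligned tool cm [ 0.02 -0.01 -0.02]
scene plate slope [-0.002 -0.   ] z 84.4 circ [523.6 -11.7] 70.6 902
top plate slope [ 0.004 -0.027] z 86.5 circ [526.8  -8.4] 70.7 187
```

Emit:
apply_moves([
  {"gripper": 0,"delta_pos": [0.05,0,0],"dr": [0,0,0]},
  {"gripper": 0,"delta_pos": [0.05,0,0],"dr": [0,0,0]},
  {"gripper": 0,"delta_pos": [0,0,0],"dr": [0,0,0]},
  {"gripper": 0,"delta_pos": [0,0,0],"dr": [0,0,0]},
  {"gripper": 0,"delta_pos": [0,0,0],"dr": [0,0,0]},
])

```text
t: 25.05
ee_pos: [527.1, -6.7, 130.1]
orientation: [-0.0, 1.57, -0.0]
ft_force: [-3.8, 0.0, 7.7]
width: 19.2
```

Contact at the expected seat height (TCP 130.1). I'll let go, then go down round the collar.

Emit:
apply_moves([
  {"gripper": 40,"delta_pos": [0,0,0],"dr": [0,0,0]},
  {"gripper": 100,"delta_pos": [0,0,0],"dr": [0,0,0]},
  {"gripper": 100,"delta_pos": [-0.3,0,0],"dr": [0,0,0]},
  {"gripper": 100,"delta_pos": [0,0,0],"dr": [0,0,0]},
  {"gripper": 100,"delta_pos": [0,0,0],"dr": [0,0,0]},
])

```text
t: 25.47
ee_pos: [527.4, -6.7, 132.4]
orientation: [-0.0, 1.57, -0.0]
ft_force: [0.5, 0.6, 0.7]
width: 49.1
```

Emit:
apply_moves([
  {"gripper": 100,"delta_pos": [0,0,0],"dr": [0,0,0]},
  {"gripper": 100,"delta_pos": [0,0,0],"dr": [0,0,0]},
  {"gripper": 100,"delta_pos": [0,0,0],"dr": [0,0,0]},
  {"gripper": 100,"delta_pos": [0,0,0],"dr": [0,0,0]},
  {"gripper": 100,"delta_pos": [0,0,0],"dr": [0,0,0]},
])

```text
t: 25.88
ee_pos: [527.0, -6.7, 132.1]
orientation: [-0.0, 1.571, 0.0]
ft_force: [1.0, 0.3, -0.4]
width: 82.6
```

```bash
python3 -c "
from h import *
go([526.9,-6.7,97.5])
plate(526.9,-6.7,86)
for n in('scene','top'):
    im=ctrl.get_image(n);save(im,n+'8');C=cloud(im)
    for z0,z1,R in((140,152,18),(113,126,30)):
        p=C[(np.hypot(C[...,0]-527,C[...,1]+6.7)<R)&(C[...,2]>z0)&(C[...,2]<z1)]
        if len(p)>4: print(n,z0,cv2.minEnclosingCircle(p[:,:2].astype(np.float32)),p.mean(0).round(1),len(p))
a=cv2.imread('pics/scene8.png')[150:260,230:370];cv2.imwrite('pics/c8.png',cv2.resize(a,None,fx=5,fy=5,interpolation=cv2.INTER_CUBIC))
"
```

```text
t 25.88 pos [527.   -6.7 132.1] F [ 1.   0.3 -0.4] w 82.6 q [-0.04  0.42  1.91 -0.    0.8  -1.61]
dr tool [ 0.0001 -0.0001  0.    ]
world d [ -0.1  -0.  -34.6] tool cm [ 3.46 -0.   -0.01] aligned tool cm [ 3.46 -0.   -0.01]
scene plate slope [-0.002 -0.001] z 84.5 circ [524.  -11.7] 70.8 851
top plate slope [0.    0.019] z 86.5 circ [526.8  -8.5] 71.0 177
scene 140 ((526.2575073242188, -9.672123908996582), 9.997038841247559) [524.5 -10.8 143.9] 29
scene 113 ((524.761962890625, -10.668649673461914), 20.931074142456055) [520.7 -14.7 117.9] 83
```

View pics/c8.png

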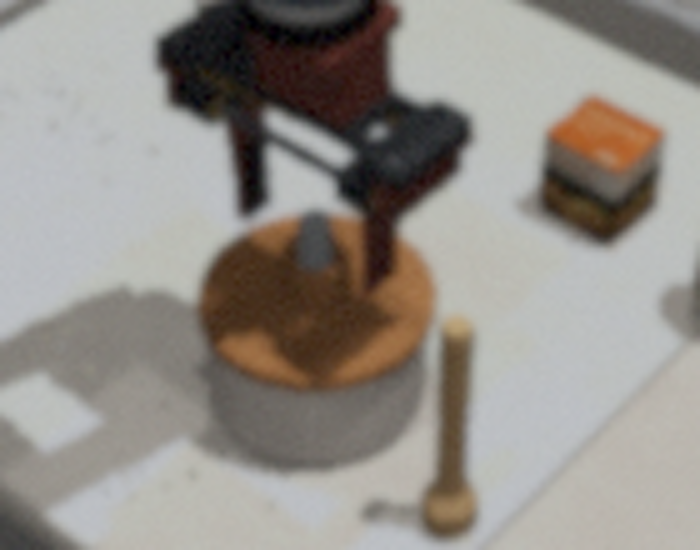

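The pair is seated level on the crock (plate z about 85.5, slope small), the open fingers stand either side of the collar, and the stirrer stands upright to the right. Next, down round the collar.

Emit:
apply_moves([
  {"gripper": 100,"delta_pos": [0.6,0,0],"dr": [0,0,0]},
  {"gripper": 100,"delta_pos": [1,0,0],"dr": [0,0,0]},
  {"gripper": 100,"delta_pos": [0.9,0,0],"dr": [0,0,0]},
  {"gripper": 100,"delta_pos": [0.5,0,0],"dr": [0,0,0]},
  {"gripper": 100,"delta_pos": [0.3,0,0],"dr": [0,0,0]},
])

```text
t: 26.5
ee_pos: [526.2, -6.6, 97.6]
orientation: [0.0, 1.573, 0.0]
ft_force: [-0.0, 0.3, -0.7]
width: 87.8
```

Emit:
apply_moves([
  {"gripper": 100,"delta_pos": [0.1,0,0],"dr": [0,0,0]},
  {"gripper": 100,"delta_pos": [0,0,0],"dr": [0,0,0]},
  {"gripper": 60,"delta_pos": [0,0,0],"dr": [0,0,0]},
  {"gripper": 60,"delta_pos": [0,0,0],"dr": [0,0,0]},
  {"gripper": 60,"delta_pos": [0,0,0],"dr": [0,0,0]},
])

```text
t: 26.92
ee_pos: [527.3, -6.7, 98.5]
orientation: [-0.0, 1.57, -0.0]
ft_force: [0.2, 0.0, 0.5]
width: 71.4
```

Emit:
apply_moves([
  {"gripper": 52,"delta_pos": [0,0,0],"dr": [0,0,0]},
  {"gripper": 30,"delta_pos": [0,0,0],"dr": [0,0,0]},
  {"gripper": 30,"delta_pos": [0,0,0],"dr": [0,0,0]},
  {"gripper": 0,"delta_pos": [0,0,0],"dr": [0,0,0]},
  {"gripper": 0,"delta_pos": [0,0,0],"dr": [0,0,0]},
])

```text
t: 27.33
ee_pos: [527.0, -6.7, 98.2]
orientation: [-0.0, 1.571, -0.0]
ft_force: [0.2, -0.8, 1.2]
width: 41.4
```

Emit:
apply_moves([
  {"gripper": 0,"delta_pos": [0,0,0],"dr": [0,0,0]},
  {"gripper": 0,"delta_pos": [0,0,0],"dr": [0,0,0]},
  {"gripper": 0,"delta_pos": [0,0,0],"dr": [0,0,0]},
  {"gripper": 0,"delta_pos": [0,0,0],"dr": [0,0,0]},
  {"gripper": 0,"delta_pos": [0,0,0],"dr": [0,0,0]},
])

```text
t: 27.75
ee_pos: [527.0, -6.7, 98.2]
orientation: [-0.0, 1.571, -0.0]
ft_force: [-1.2, -0.2, 1.8]
width: 41.6
```

Emit:
apply_moves([
  {"gripper": 0,"delta_pos": [-0.1,0,0],"dr": [0,0,0]},
  {"gripper": 0,"delta_pos": [-0.2,0,0],"dr": [0,0,0]},
  {"gripper": 0,"delta_pos": [-0.3,0,0],"dr": [0,0,0]},
  {"gripper": 0,"delta_pos": [-0.4,0,0],"dr": [0,0,0]},
  {"gripper": 0,"delta_pos": [-0.5,0,0],"dr": [0,0,0]},
])

```text
t: 28.17
ee_pos: [526.8, -6.6, 113.3]
orientation: [0.0, 1.571, 0.0]
ft_force: [-0.6, -0.3, -2.1]
width: 41.3
```

```bash
python3 -c "
from h import *
go([526.9,-6.7,220])
plate(526.9,-6.7,101)
"
```

```text
t 28.17 pos [526.8  -6.6 113.3] F [-0.6 -0.3 -2.1] w 41.3 q [-0.04  0.45  1.92 -0.    0.77 -1.61]
dr tool [ 0.     -0.0006 -0.    ]
world d [ 1.000e-01 -1.000e-01  1.067e+02] tool cm [-1.067e+01 -1.000e-02  0.000e+00] aligned tool cm [-1.067e+01 -1.000e-02  1.000e-02]
scene plate slope [0.004 0.004] z 99.6 circ [522.4 -14. ] 68.8 793
top plate slope [0.002 0.012] z 102.3 circ [527.2  -7.4] 70.7 225
```

The load is about 2 N, so only the cover is coming up, and it is level. I'll raise it clear of the post.

Emit:
apply_moves([
  {"gripper": 0,"delta_pos": [-0.8,0,0],"dr": [0,0,0]},
  {"gripper": 0,"delta_pos": [-1,0,0],"dr": [0,0,0]},
  {"gripper": 0,"delta_pos": [-1.2,0,0],"dr": [0,0,0]},
  {"gripper": 0,"delta_pos": [-1.2,0,0],"dr": [0,0,0]},
  {"gripper": 0,"delta_pos": [-1.2,0,0],"dr": [0,0,0]},
])

```text
t: 28.68
ee_pos: [527.1, -6.7, 168.5]
orientation: [-0.0, 1.57, 0.0]
ft_force: [-0.5, -0.4, -2.8]
width: 41.5
```

Emit:
apply_moves([
  {"gripper": 0,"delta_pos": [-1.2,0,0],"dr": [0,0,0]},
  {"gripper": 0,"delta_pos": [-1.2,0,0],"dr": [0,0,0]},
  {"gripper": 0,"delta_pos": [-1.2,0,0],"dr": [0,0,0]},
  {"gripper": 0,"delta_pos": [-1,0,0],"dr": [0,0,0]},
  {"gripper": 0,"delta_pos": [-0.6,0,0],"dr": [0,0,0]},
])

```text
t: 29.1
ee_pos: [527.5, -6.6, 221.0]
orientation: [-0.0, 1.569, -0.0]
ft_force: [0.7, -0.8, -2.8]
width: 41.0
```

Emit:
apply_moves([
  {"gripper": 0,"delta_pos": [-0.3,0,0],"dr": [0,0,0]},
  {"gripper": 0,"delta_pos": [0,0,0],"dr": [0,0,0]},
  {"gripper": 0,"delta_pos": [0,0,0],"dr": [0,0,0]},
  {"gripper": 0,"delta_pos": [0,0,0],"dr": [0,0,0]},
  {"gripper": 0,"delta_pos": [0,0,0],"dr": [0,0,0]},
])

```text
t: 29.52
ee_pos: [526.6, -6.6, 221.5]
orientation: [0.0, 1.572, 0.0]
ft_force: [0.2, -0.3, -2.0]
width: 41.2
```

```bash
python3 -c "
from h import *
go([526.9,-6.7,222])
plate(526.9,-6.7,210)
im=ctrl.get_image('scene');save(im,'s9');C=cloud(im)
for z0,z1 in((70,86),(135,150),(60,76)):
    p=C[(np.hypot(C[...,0]-527,C[...,1]+6.7)<72)&(C[...,2]>z0)&(C[...,2]<z1)]
    if len(p)>4: print(z0,cv2.minEnclosingCircle(p[:,:2].astype(np.float32)),np.percentile(p[:,2],[5,50,95]).round(1),len(p))
a=cv2.imread('pics/s9.png')[100:280,230:400];cv2.imwrite('pics/c9.png',cv2.resize(a,None,fx=3.3,fy=3.3,interpolation=cv2.INTER_CUBIC))
axis(500,-132,1,175,names=('scene',))
"
```

```text
t 29.52 pos [526.6  -6.6 221.5] F [ 0.2 -0.3 -2. ] w 41.2 q [-0.04  0.29  1.85  0.    1.   -1.61]
dr tool [-0.     -0.0013 -0.0001]
world d [ 0.3 -0.1  0.5] tool cm [-0.05 -0.01  0.03] aligned tool cm [-0.05 -0.01  0.03]
scene plate slope [-0.001  0.001] z 207.7 circ [523.9  -7.9] 72.2 882
top plate slope [-0.003 -0.   ] z 209.4 circ [526.4  -7.8] 70.8 244
70 ((524.2418212890625, -7.905548095703125), 68.61993408203125) [74.1 78.3 80.8] 1067
135 ((520.371337890625, -13.807788848876953), 7.302525520324707) [135.9 137.2 140. ] 8
60 ((524.4766235351562, -8.171486854553223), 68.74002838134766) [61.5 70.7 75.8] 225
scene lowest 7.1 slope [0.029 0.013]
   [ 484.6 -136.5    8.8] 5
   [ 484.9 -142.5   16.8] 22
   [ 489.5 -141.    25.4] 38
   [ 491.4 -140.6   34.6] 19
   [ 490.4 -139.7   46.2] 12
   [ 490.1 -139.    56.9] 9
   [ 490.2 -139.    66.4] 9
   [ 489.8 -139.8   76.8] 9
   [ 489.7 -139.1   85.8] 9
   [ 490.7 -140.    95.4] 7
   [ 490.1 -140.6  106.6] 10
   [ 490.8 -140.2  116.6] 11
   [ 490.  -139.8  126.8] 8
   [ 490.3 -141.1  135.2] 9
   [ 489.8 -140.6  145.9] 11
   [ 491.1 -140.4  155.9] 15
   [ 494.7 -136.8  163.5] 19
```

View pics/c9.png

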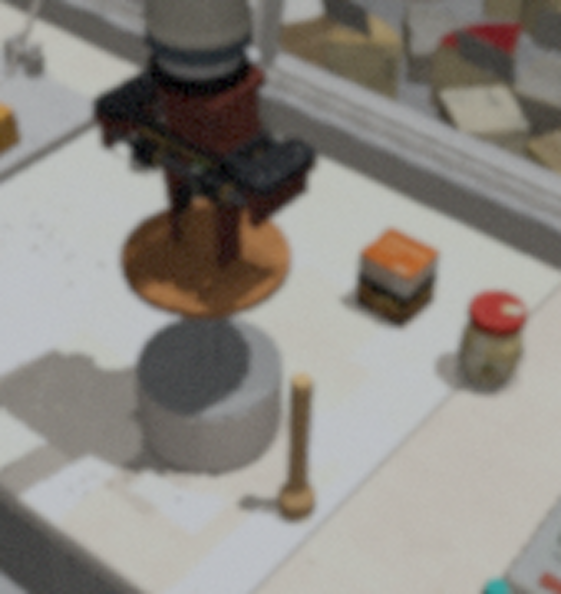

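The picture shows the cover level in the gripper, the inner lid flat in the crock's mouth with its post below the cover, the stirrer standing, and the jar and box where they were. Handing in.

```bash
python3 -c "
from workcell import ctrl
print(ctrl.close_job()); o=ctrl.get_obs(); print(o['t'],o['width'],o['ee_pos'])"
```

```text
the job is handed in; nothing more can be done
None
the job is handed in; nothing more can be done
```

I stirred the olives, stood the stirrer beside the crock, seated the lids, lifted the cover alone, and handed the job in at about 30 s. I got no verdict, and nothing could be measured after the hand-in.

- **Stirring:** I made about two clockwise turns with a commanded radius of 33–38 mm and the foot commanded about 4 mm above the crock floor. The sideways force rose to about 15 N a few times, probably olives catching between the foot and the wall. The handle slipped in the grip to a tilt of about 0.2 rad, so the foot's own circle was probably narrower than commanded. I straightened the stirrer before setting it down. All seven olives were counted in the crock afterwards.
- **Stirrer:** It stands upright and alone at about (498, −133).
- **Lids:** I carried the pair level by the post and lowered it until it touched at the expected seat height, then let go.
- **Last checks before hand-in:**
  - The cover is held by its collar at a load of about 2 N and is level (slope no more than 0.003).
  - Its underside is at about 199 mm, some 53 mm above the top of the post.
  - The inner lid's flange reads 78 mm in the scene camera, which reads about 2 mm low, against 80 mm when fully seated.
  - The cracker box and mustard jar look untouched. The olive jar was not in the last picture, but nothing was moved near it.

No final check failed. The two cameras disagreed by 1–3 mm throughout, which stays within the 4 mm play of the lid.

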